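# Drop spent battery sticks into the necked recycling pot

## Task

Retire the spent batteries on the charging shelf: take the cork lid off the ceramic pot and lift the yellow keeper bar straight up out of the grey battery case, laying it lengthwise on the grey mat. Then feed the red battery sticks from the case, each in turn, through the pot's narrow neck until none is left, and finish by putting the cork lid back centred on the pot so that the mouth is fully covered. Do not push the battery case, the watch dock, the bike light or the tin about.

Things in the scene. Friction and masses are not known exactly. Their poses are not given: they have to be found in the camera images.
- pot: Blue ceramic pot, never moves. 183 high, belly 170 wide, narrowing above 105 to an upright neck (150 to 183 high), outside 86, clear bore 74. Inside floor at 6 with a cone, tip at 40, that topples falling sticks. Origin: centre of underside, on the shelf; z up. A stick passes the neck upright or lying level; all five fit below it; one that piles up too high can be taken out and dropped again off centre.
- lid: Loose cork lid, 80 g: flat disc, diameter 100, 14 thick, with a dark wooden knob (diameter 24, from 14 to 42 above the origin). Origin: centre of underside; z up through the knob. No plug: it lies flat on the pot's rim at the start, and may be put down anywhere clear meanwhile.
- case: Grey plastic battery case, 1.6 kg, loose: 64 (x) by 230 (y). Five pockets in a row at y = -72, -36, 0, 36, 72 (30 square, floor 6 and rims 34 above the shelf) between two end posts 86 high, each with a T-shaped vertical slot, open at the top, for one end of the keeper. Origin: centre of underside, z up.
- keeper: Loose yellow bar, 120 g, over the batteries: 22 wide (x), 171 long (y), spanning 29 to 51 above the origin; at each end a T-foot 33 wide, to y = +-105.5, from 0 to 51. Origin: centre of underside, level with the feet. Starts 40 above the case's origin, feet 46 deep in the post slots, 1.5 play: comes out only straight up. Grip its 22 width at mid-length; it stands on its feet.
- mat: Grey felt mat fixed on the shelf, 90 (x) by 240 (y) by 3 thick. Origin: centre of its underside; its y axis is its long direction.
- cell0: Red battery stick, black band, brass contact, 90 g (+-30 %), 26 by 26 by 60 (z). Origin: centre of its 26 by 26 underside, z along its length. Starts upright in a case pocket, sides parallel to the case, origin 6 and top 66 above the shelf: 32 above the pocket rims, 3 below the keeper. Three to five are present; an absent one reads None.
- cell1: Red battery stick, black band, brass contact, 90 g (+-30 %), 26 by 26 by 60 (z). Origin: centre of its 26 by 26 underside, z along its length. Starts upright in a case pocket, sides parallel to the case, origin 6 and top 66 above the shelf: 32 above the pocket rims, 3 below the keeper. Three to five are present; an absent one reads None.
- cell2: Red battery stick, black band, brass contact, 90 g (+-30 %), 26 by 26 by 60 (z). Origin: centre of its 26 by 26 underside, z along its length. Starts upright in a case pocket, sides parallel to the case, origin 6 and top 66 above the shelf: 32 above the pocket rims, 3 below the keeper. Three to five are present; an absent one reads None.
- cell3: Red battery stick, black band, brass contact, 90 g (+-30 %), 26 by 26 by 60 (z). Origin: centre of its 26 by 26 underside, z along its length. Starts upright in a case pocket, sides parallel to the case, origin 6 and top 66 above the shelf: 32 above the pocket rims, 3 below the keeper. Three to five are present; an absent one reads None.
- cell4: Red battery stick, black band, brass contact, 90 g (+-30 %), 26 by 26 by 60 (z). Origin: centre of its 26 by 26 underside, z along its length. Starts upright in a case pocket, sides parallel to the case, origin 6 and top 66 above the shelf: 32 above the pocket rims, 3 below the keeper. Three to five are present; an absent one reads None.
- dock: Bystander: silver watch dock with a watch on it, loose, 84 in diameter, about 95 high. Origin: centre of its underside. Leave alone.
- bikelight: Bystander: orange bike light lying along its x, loose, 70 long, 42 wide, 45 high. Origin: centre of its underside. Leave alone.
- tin: Bystander: round aluminium tin with a press-button lid, loose, 86 in diameter, 60 high. Origin: centre of its underside. Leave alone.
Things that resemble listed ones, but are neither listed nor needed, are in the scene too. Of the things like the lid, leave any that is turquoise; of the rest the smaller one is meant.

How it is judged:
By the outcome, as a careful person would: the job done as asked, in the order asked, and still so for the second after the job is handed in, with the robot touching nothing.
Of cell0, cell1, cell2, cell3, cell4 only 3 to 5 are there at a start; the rules pass over those that are not, and their reading is None.
At some moment in a run one of lid may be knocked a few centimetres aside while the robot is not near it.
Once in a run the grip may slacken for a moment while it holds something.
It also fails if it takes over 210 s, if anything falls off the work surface, if the arm or the gripper's body presses on something with over 40 N, if the wrist force passes 120 N, or if a joint passes its speed limit or range.

## Robot

A 6-joint arm with a two-finger parallel gripper is mounted at the origin on the work surface. World frame = base frame: x ahead of the robot, y to its left, z up, the work surface at z = 0. Lengths are in mm, angles in rad, forces in N, time in s.
With the tool pointing down it reaches from about 275 to 1000 mm from the base axis. Payload 8.4 kg.
Tool frame: the origin (TCP) lies midway between the tips of the shut fingers; the grasp point (between the pads) lies 19 mm behind it; z points along the fingers, y is the direction in which the jaws open and shut (so a half turn about z gives the same grasp; the last joint's range is limited). The gripper opens to 85 mm and grips with 20 to 120 N. Pads are 22 mm wide; open, the fingers measure 114 mm over their backs; the gripper's body (76 mm by 85 mm) begins 54 mm behind the grasp point. The pads swing forward as they close: fully open they stand 13 mm farther back than shut.
Start: joints at [-1.283, 0.353, 1.633, -0, 1.155, -0.002], TCP at [178.599, -598.941, 231.281] pointing down, gripper open.
Joint ranges: [-2.63, 2.63], [-0.92, 2.1], [0.06, 2.66], [-1.3, 4.44], [0, 2.69], [-3.02, 3.02]. Speed limits (rad/s): [2.22, 2.22, 2.79, 3.14, 3.14, 3.14].

## Interface

Orientations are given as [roll, pitch, yaw] about the fixed x, y, z axes, in that order (R = Rz(yaw) Ry(pitch) Rx(roll)).
In Python, from rig import r gives the robot as it stands.
- The arm moves only by the tool play_rows, never from a script. Its argument "moves" is a list of rows, each a list of 3 entries, a list of its own where there are three numbers: the turn, a rotation vector about the tool's x, y, z in degrees, then the shift along the tool's x, y, z in mm, then the opening, from 0 (shut) to 1 (fully open). A call has 1 to 20 rows; each row is the pose to reach, as a shift and turn from the pose measured when the call began, along the tool's axes at that moment; what a row does not reach only later rows make up. A row lasts 1/10 s, in which the tool goes at most 50 mm and 8.59 degrees, less where a joint would pass 70% of its speed; a pose out of reach is approached as far as the arm can. A call with a gripper value outside its range is refused whole. The fingers move at their own pace and stop on an object; "newtons" is the grip in N (left out, the last holds). Time passes only in rows, so rows that repeat a pose let the fingers close. It gives the time, the measured TCP pose, the force and the opening at its end, in the units of the state.
- r.sense(): the state, without advancing time (a new reading comes with each control period).
- r.grab_frame(name): name is "side" or "top" or "wrist"; returns a dict with "color" (384x512x3 uint8, red, green, blue), "K" (3x3 intrinsics, pixels), "k1" (the pictures are not rectified: a ray, as slopes to the right and down, at radius r is drawn at 1 + k1 r^2 times it, then the intrinsics apply), "rvec" (rotation vector, rad) and "tvec" (3), from world to camera coordinates, as OpenCV has them; the wrist camera has in their place "T_tool_cam" (4x4, takes a point from camera to tool coordinates, whose origin is the TCP and whose axes are the flange's). Camera axes: x right, y down, z forward; pixel columns grow to the right and rows downward; lengths in mm; the calibration is good to about 2 mm. A picture is of the moment at which its call begins: read the wrist's pose just before it. There is no depth.
- r.sign_off(): hands the job in, once; it reports no verdict.
Trained networks look in a picture, given as the dict that the camera call returned (one of the last four; its "shot" number tells which), for a name from the list of things; names that differ only in an ending like _2 or _b are one class to them, and where a whole thing is asked for, a point or a joint stands for the part that bears it (a point fixed in the world has none). Each returns a list of dicts, best first, with "conf" (0 to 1); they miss things now and then, are a little off and sometimes report something else, mostly with a low value. They report only what shows in the picture. A call takes as long as a camera call. They do not tell look-alikes from the thing itself.
- r.silhouettes(picture, name): "mask" (384x512 bool, what is visible of it) and "location" ([column, row] in pixels, amid what is visible of it).
The state is a dict: "clock": time; "qpos": joint angles; "qvel": joint speeds; "joint_efforts": joint torques, N m; "eef_pos": TCP position; "tcp_rot": TCP orientation; "contact_force": force on the tool from outside, world axes, zero at the start; "wrist_torque": the same for the moment, N m; "opening": opening from 0.0 (shut) to 1.0 (fully open).
Only numpy, scipy, OpenCV 4.12 (cv2) and the standard library are available. Lean on these libraries where they do the work, as an engineer would, in place of code of your own. Each camera call takes 0.05 s, during which the arm holds its last target.

## Working session

There is one attempt and no reset: what is moved stays moved. The work goes in short steps, Python scripts to look and compute and a tool call to move; the robot and the scene stay as the last step left them, time stands still between calls to the robot, and variables do not carry over. Pictures are saved under pics/ and viewed, and the job is handed in when it is done.

Besides the shell and the picture viewer there is one more tool, called after "Emit:" in YAML: its name, and indented under it one key for each argument. play_rows: Moves the arm, as the interface text tells. Its arguments: {"type":"object","properties":{"moves":{"type":"array"},"newtons":{"type":"number"}},"required":["moves"]}

```bash
ls; mkdir -p pics; python3 - <<'E'
from rig import r
import cv2,numpy as np
print(r.sense())
for n in("side","top","wrist"):
    f=r.grab_frame(n); cv2.imwrite(f"pics/{n}0.png",f["color"][:,:,::-1])
    print(n,{k:v for k,v in f.items() if k!="color"})
E
```

```text
pics
{'clock': 0.0, 'qpos': array([-1.28344164e+00,  3.53666038e-01,  1.63414626e+00, -8.32228660e-06,
        1.15519725e+00, -2.40347647e-03]), 'qvel': array([ 0.00035056, -0.00154055,  0.00174106,  0.00012831,  0.00051587,
       -0.00054945]), 'joint_efforts': array([-1.17399992e-03, -6.05250120e+01, -3.42067158e+01,  3.40486474e-05,
        9.42953717e-03, -1.03868769e-05]), 'eef_pos': array([ 178.43365211, -598.48319927,  230.54531971]), 'tcp_rot': array([-3.14017574e+00,  4.20358612e-06,  2.89761533e-01]), 'contact_force': array([0.11648271, 0.11644244, 0.34972916]), 'wrist_torque': array([0.00627609, 0.00997253, 0.03470725]), 'opening': 0.9998289496677988}
side {'K': array([[459.12547546,   0.        , 252.40332678],
       [  0.        , 459.12547546, 191.32404034],
       [  0.        ,   0.        ,   1.        ]]), 'k1': -0.10501472583460747, 'rvec': array([ 0.82651509, -2.65665807,  0.93173408]), 'tvec': array([ 473.25859166,  351.43240419, 1286.27053951]), 'shot': 1}
top {'K': array([[478.37936784,   0.        , 256.46864014],
       [  0.        , 478.37936784, 198.13250784],
       [  0.        ,   0.        ,   1.        ]]), 'k1': 0.06594599732764789, 'rvec': array([ 2.14092673, -2.16577363,  0.1387984 ]), 'tvec': array([ -47.82207002,  621.73725653, 1801.21401608]), 'shot': 2}
wrist {'K': array([[290.29979281,   0.        , 255.0142734 ],
       [  0.        , 290.29979281, 191.24359802],
       [  0.        ,   0.        ,   1.        ]]), 'k1': 0.02014812491692979, 'T_tool_cam': array([[ 7.55252632e-04, -9.56129607e-01, -2.92943006e-01,
         7.42328387e+01],
       [ 9.99999710e-01,  6.93185265e-04,  3.15684128e-04,
        -3.12549767e-01],
       [-9.87711664e-05, -2.92943159e-01,  9.56129853e-01,
        -1.42584423e+02],
       [ 0.00000000e+00,  0.00000000e+00,  0.00000000e+00,
         1.00000000e+00]]), 'shot': 3}
```

View pics/side0.png

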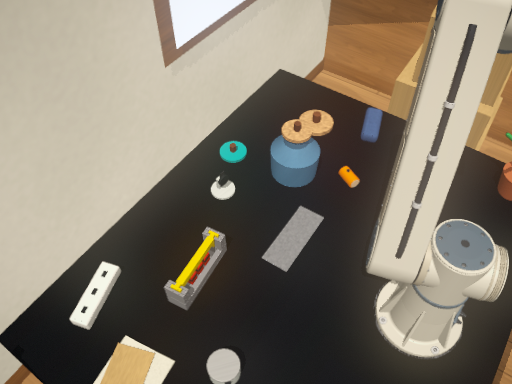

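View pics/top0.png

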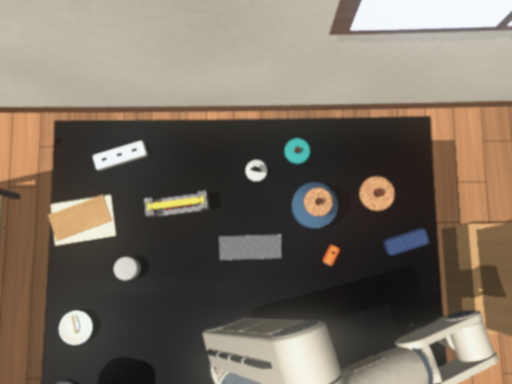

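View pics/wrist0.png

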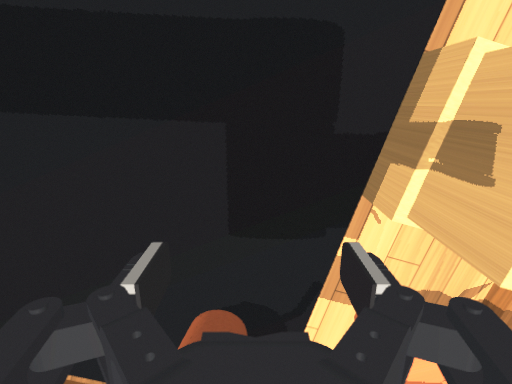

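Top view: pot with the cork lid at (317,204), a larger cork lid on the table at (377,193), turquoise lid at (297,151), case at (176,204), mat at (250,247).

```bash
cat > h.py <<'E'
from rig import r
import cv2,numpy as np
from scipy.spatial.transform import Rotation as R
def camRT(f,st=None):
    if "rvec" in f: return cv2.Rodrigues(f["rvec"])[0],np.array(f["tvec"]).reshape(3)
    T=np.eye(4);T[:3,:3]=R.from_euler('xyz',st["tcp_rot"]).as_matrix();T[:3,3]=st["eef_pos"]
    M=np.linalg.inv(T@f["T_tool_cam"]);return M[:3,:3],M[:3,3]
def D(f): return np.array([f["k1"],0,0,0,0.])
def pix(f,P,st=None):
    Rm,t=camRT(f,st)
    return cv2.projectPoints(np.array(P,float).reshape(-1,1,3),cv2.Rodrigues(Rm)[0],t,f["K"],D(f))[0].reshape(-1,2)
def ray(f,p,z,st=None):
    Rm,t=camRT(f,st)
    n=cv2.undistortPoints(np.array(p,float).reshape(-1,1,2),f["K"],D(f)).reshape(-1,2)
    d=np.c_[n,np.ones(len(n))]@Rm; c=-Rm.T@t
    return c+d*((z-c[2])/d[:,2])[:,None]
def shot(n,name=None):
    st=r.sense(); f=r.grab_frame(n)
    if name: cv2.imwrite(f"pics/{name}.png",f["color"][:,:,::-1])
    return st,f
def tool(target,st,dirs=False):
    Rm=R.from_euler('xyz',st["tcp_rot"]).as_matrix()
    return Rm.T@(np.array(target)-(0 if dirs else st["eef_pos"]))
E
python3 - <<'E'
from h import *
H=dict(pot=0,lid=7,case=17,keeper=91,mat=3,cell0=66,dock=30,bikelight=22,tin=60)
for n in("top","side"):
    st,f=shot(n)
    for k,z in H.items():
        for d in r.silhouettes(f,k):
            m=d["mask"].astype(np.uint8)
            c=cv2.findContours(m,0,2)[0]
            if not c: continue
            c=max(c,key=cv2.contourArea)
            (a,b,an)=cv2.minAreaRect(c)
            print(n,k,round(float(d["conf"]),2),np.round(d["location"]),"rect",np.round(a),np.round(b),round(an), "w",np.round(ray(f,[a],z)[0]))
E
```

```text
top pot 0.69 [308. 215.] rect [314. 206.] [45. 45.] 90 w [ 595. -282.    0.]
top lid 0.83 [297. 150.] rect [297. 150.] [25. 24.] 90 w [ 814. -218.    7.]
top lid 0.79 [379. 191.] rect [376. 194.] [32. 34.] 90 w [ 636. -522.    7.]
top lid 0.7 [322. 201.] rect [318. 202.] [28. 28.] 45 w [ 607. -295.    7.]
top lid 0.44 [257. 169.] rect [256. 170.] [19. 20.] 90 w [736. -54.   7.]
top lid 0.24 [178. 209.] rect [177. 204.] [20. 64.] 83 w [605. 255.   7.]
top case 0.85 [175. 209.] rect [177. 205.] [20. 63.] 83 w [603. 254.  17.]
top keeper 0.86 [180. 201.] rect [176. 203.] [ 8. 57.] 84 w [600. 246.  91.]
top mat 0.58 [252. 246.] rect [250. 247.] [24. 62.] 89 w [437. -28.   3.]
top dock 0.59 [256. 168.] rect [256. 171.] [20. 20.] 90 w [729. -54.  30.]
top dock 0.57 [319. 205.] rect [318. 202.] [27. 27.] 90 w [ 607. -291.   30.]
top dock 0.51 [248. 248.] rect [250. 247.] [23. 62.] 88 w [434. -28.  30.]
top bikelight 0.77 [332. 258.] rect [331. 255.] [11. 19.] 27 w [ 400. -335.   22.]
top tin 0.65 [127. 270.] rect [126. 268.] [23. 25.] 90 w [361. 431.  60.]
side pot 0.67 [292. 161.] rect [29
[... 349 characters left out ...]
7.]
side keeper 0.74 [195. 260.] rect [195. 261.] [12. 71.] 35 w [596. 257.  91.]
side keeper 0.49 [294. 238.] rect [293. 238.] [28. 68.] 36 w [408.  33.  91.]
side mat 0.92 [294. 236.] rect [293. 238.] [28. 67.] 35 w [433. -19.   3.]
side cell0 0.51 [207. 256.] rect [206. 259.] [ 7. 12.] 34 w [585. 224.  66.]
side cell0 0.49 [197. 269.] rect [200. 269.] [ 6. 10.] 45 w [581. 259.  66.]
side cell0 0.39 [194. 277.] rect [193. 278.] [ 6. 13.] 34 w [578. 292.  66.]
side dock 0.96 [224. 189.] rect [223. 188.] [23. 23.] 45 w [724. -39.  30.]
side bikelight 0.59 [349. 177.] rect [348. 177.] [22. 13.] 48 w [ 400. -326.   22.]
side tin 0.73 [223. 366.] rect [223. 366.] [34. 34.] 90 w [358. 444.  60.]
```

```bash
python3 - <<'E'
from h import *
for n in("top","side"):
    st,f=shot(n)
    for px,z in (([[318,202]] if n=="top" else [[297,131]],197),([[314.5,206]] if n=="top" else [[294,163]],90)):
        print(n,z,ray(f,px,z))
    for k,z in(("keeper",91),("mat",3),("case",40)):
        d=r.silhouettes(f,k)[0]
        c=max(cv2.findContours(d["mask"].astype(np.uint8),0,2)[0],key=cv2.contourArea)
        W=ray(f,c.reshape(-1,2),z)[:,:2].astype(np.float32)
        a,b,an=cv2.minAreaRect(W);p=cv2.boxPoints((a,b,an));e=max([p[1]-p[0],p[2]-p[1]],key=np.linalg.norm)
        print(n,k,a,b,np.degrees(np.arctan2(e[1],e[0])))
E
```

```text
top 197 [[ 584.42729402 -270.99214537  197.        ]]
top 90 [[ 582.51202195 -271.29188252   90.        ]]
top keeper (598.6702880859375, 246.75552368164062) (31.54182243347168, 213.81915283203125) -83.66434
top mat (435.1661071777344, -27.479873657226562) (89.44930267333984, 233.3903350830078) -88.932884
top case (595.4915161132812, 246.9928741455078) (67.82847595214844, 234.1686553955078) -79.26853
side 197 [[ 579.70700175 -260.91509113  197.        ]]
side 90 [[ 560.46684766 -223.13782592   90.        ]]
side keeper (593.901123046875, 252.25341796875) (40.162841796875, 215.1661834716797) -83.2085Traceback (most recent call last):
  File "<stdin>", line 7, in <module>
IndexError: list index out of range
```

```bash
cat >> h.py <<'E'
def go(*tg):
    """targets (x,y,z,yawdeg): prints turn, shift in tool axes, rows needed"""
    st=r.sense(); R0=R.from_euler('xyz',st["tcp_rot"]); p=np.array(st["eef_pos"])
    for x,y,z,yaw in tg:
        Rt=R.from_euler('xyz',[np.pi,0,np.radians(yaw)])
        rv=np.degrees((R0.inv()*Rt).as_rotvec()); s=R0.inv().apply(np.array([x,y,z])-st["eef_pos"])
        print("turn",np.round(rv,2).tolist(),"shift",np.round(s,1).tolist(),"rows",round(np.linalg.norm([x,y,z]-p)/50,1), round(np.linalg.norm(rv)/8.59,1)); p=np.array([x,y,z])
E
python3 -c "
from h import *
go((300,-500,380,40),(583,-270,400,65))"
```

```text
turn [-0.0, 0.0, -23.4] shift [144.6, -60.1, -148.7] rows 4.3 2.7
turn [-0.0, -0.0, -48.4] shift [481.5, -199.7, -168.7] rows 7.3 5.6
```

Emit:
play_rows:
  moves:
    - [[0, 0, -23], [145, -60, -149], 1]
    - [[0, 0, -23], [145, -60, -149], 1]
    - [[0, 0, -23], [145, -60, -149], 1]
    - [[0, 0, -23], [145, -60, -149], 1]
    - [[0, 0, -48.4], [481, -200, -169], 1]
    - [[0, 0, -48.4], [481, -200, -169], 1]
    - [[0, 0, -48.4], [481, -200, -169], 1]
    - [[0, 0, -48.4], [481, -200, -169], 1]
    - [[0, 0, -48.4], [481, -200, -169], 1]
    - [[0, 0, -48.4], [481, -200, -169], 1]
    - [[0, 0, -48.4], [481, -200, -169], 1]
    - [[0, 0, -48.4], [481, -200, -169], 1]
    - [[0, 0, -48.4], [481, -200, -169], 1]
    - [[0, 0, -48.4], [481, -200, -169], 1]
    - [[0, 0, -48.4], [481, -200, -169], 1]

```text
clock: 3.0
eef_pos: [581.6, -270.5, 400.2]
tcp_rot: [-3.141, 0.0, 1.134]
contact_force: [-0.6, -0.1, 0.1]
opening: 1.001
```

```bash
python3 -c "
from h import *
st,f=shot('wrist','w1'); print(st['eef_pos'],st['tcp_rot'],st['clock'])
for d in r.silhouettes(f,'lid')[:3]: print(d['conf'],d['location'],d['mask'].sum())
print(pix(f,[[583,-270,197],[583,-270,225]],st))"
```

```text
[ 581.57737611 -270.52377464  400.15275408] [-3.14115745e+00  4.31471187e-04  1.13386235e+00] 3.0
0.83 [328.0, 238.3] 2695
0.78 [257.0, 164.0] 5196
0.56 [364.7, 57.6] 3262
[[256.42548397 165.65461809]
 [256.51430235 170.87528454]]
```

View pics/w1.png

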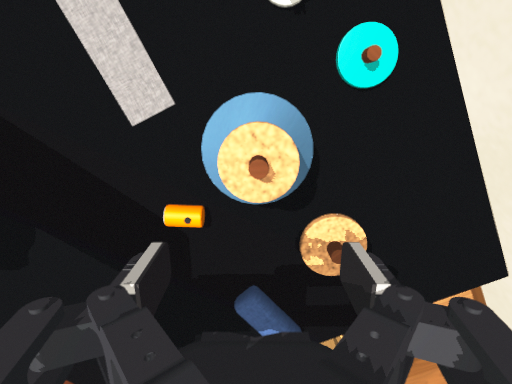

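The wrist view shows the pot with the cork lid, knob at (258,167); the disc is about 82 px wide, which makes it ~100 mm. The cork disc on the table at (333,244) is ~125 mm, so the lid on the pot is the right one.

```bash
python3 -c "
from h import *
st,f=shot('wrist')
d=[d for d in r.silhouettes(f,'lid') if abs(d['location'][0]-257)<20][0]
c=max(cv2.findContours(d['mask'].astype(np.uint8),0,2)[0],key=cv2.contourArea)
W=ray(f,c.reshape(-1,2),197,st)[:,:2].astype(np.float32)
print('lid',cv2.minEnclosingCircle(W),cv2.fitEllipse(W),W.min(0),W.max(0))
print('knob',ray(f,[[258,168]],225,st))
for d in r.silhouettes(f,'pot')[:2]:
  c=max(cv2.findContours(d['mask'].astype(np.uint8),0,2)[0],key=cv2.contourArea)
  W=ray(f,c.reshape(-1,2),95,st)[:,:2].astype(np.float32)
  print('pot',d['conf'],cv2.minEnclosingCircle(W))
go((582,-269,260,65),(582,-269,201,65))
"
```

```text
lid ((586.0745239257812, -268.4312744140625), 50.332794189453125) ((586.6668701171875, -268.276123046875), (97.03819274902344, 99.13288879394531), 38.027801513671875) [ 537.6663  -318.03168] [ 636.07385 -219.05678]
knob [[ 585.85860515 -268.03223696  225.        ]]
turn [0.01, 0.0, -0.07] shift [1.5, -0.5, 140.4] rows 2.8 0.0
turn [0.01, 0.0, -0.07] shift [1.5, -0.5, 199.4] rows 1.2 0.0
```

```bash
python3 -c "
from h import *
go((586,-268.3,260,65),(586,-268.3,200,65))
"
```

```text
turn [0.01, 0.0, -0.07] shift [3.8, 2.8, 140.5] rows 2.8 0.0
turn [0.01, 0.0, -0.07] shift [3.8, 2.8, 200.5] rows 1.2 0.0
```

Emit:
play_rows:
  moves:
    - [[0, 0, 0], [4, 3, 60], 0.7]
    - [[0, 0, 0], [4, 3, 100], 0.7]
    - [[0, 0, 0], [4, 3, 140], 0.7]
    - [[0, 0, 0], [4, 3, 170], 0.7]
    - [[0, 0, 0], [4, 3, 190], 0.7]
    - [[0, 0, 0], [4, 3, 200], 0.7]
    - [[0, 0, 0], [4, 3, 200], 0.7]
    - [[0, 0, 0], [4, 3, 200], 0.7]
    - [[0, 0, 0], [4, 3, 200], 0]
    - [[0, 0, 0], [4, 3, 200], 0]
    - [[0, 0, 0], [4, 3, 200], 0]
    - [[0, 0, 0], [4, 3, 200], 0]
    - [[0, 0, 0], [4, 3, 200], 0]
    - [[0, 0, 0], [4, 3, 200], 0]
    - [[0, 0, 0], [4, 3, 200], 0]
  newtons: 50

```text
clock: 4.75
eef_pos: [586.8, -268.5, 201.8]
tcp_rot: [3.14, 0.0, 1.133]
contact_force: [0.3, 0.1, 6.8]
opening: 0.264
```

Emit:
play_rows:
  moves:
    - [[0, 0, 0], [0, 0, -15], 0]
    - [[0, 0, 0], [0, 0, -40], 0]
    - [[0, 0, 0], [0, 0, -70], 0]
    - [[0, 0, 0], [0, 0, -70], 0]
    - [[0, 0, 0], [0, 0, -70], 0]

```text
clock: 5.25
eef_pos: [587.0, -268.6, 273.1]
tcp_rot: [3.137, 0.0, 1.133]
contact_force: [0.2, -0.5, -0.5]
opening: 0.261
```

```bash
python3 -c "
from h import *
st,f=shot('wrist','w2'); print(st['contact_force'],st['opening'])
go((590,-20,272,85),(590,-20,8,85),)
"
```

```text
[ 0.15843495 -0.49221628 -0.52086725] 0.2612797944885316
turn [0.12, 0.03, -20.06] shift [226.5, -102.0, -0.3] rows 5.0 2.3
turn [0.12, 0.03, -20.06] shift [226.5, -102.5, 263.7] rows 5.3 2.3
```

View pics/w2.png

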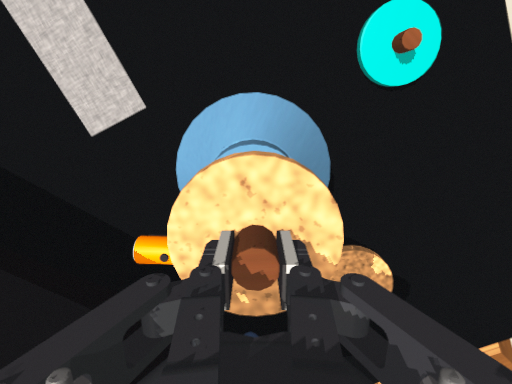

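The lid is held by its knob at (258,255). Moving it to the clear spot.

Emit:
play_rows:
  moves:
    - [[0, 0, -8], [50, -22, 0], 0]
    - [[0, 0, -16], [95, -43, 0], 0]
    - [[0, 0, -20], [140, -64, 0], 0]
    - [[0, 0, -20], [184, -84, 30], 0]
    - [[0, 0, -20], [226, -102, 60], 0]
    - [[0, 0, -20], [226, -102, 110], 0]
    - [[0, 0, -20], [226, -102, 160], 0]
    - [[0, 0, -20], [226, -102, 205], 0]
    - [[0, 0, -20], [226, -102, 235], 0]
    - [[0, 0, -20], [226, -102, 245], 0]
    - [[0, 0, -20], [226, -102, 250], 0]
    - [[0, 0, -20], [226, -102, 253], 0]
    - [[0, 0, -20], [226, -102, 254], 0]
    - [[0, 0, -20], [226, -102, 254], 0]

```text
clock: 6.7
eef_pos: [591.2, -20.7, 19.1]
tcp_rot: [3.137, 0.001, 1.482]
contact_force: [-0.4, 0.1, -0.5]
opening: 0.267
```

Emit:
play_rows:
  moves:
    - [[0, 0, 0], [0, 0, 1], 0.2]
    - [[0, 0, 0], [0, 0, 1], 0.6]
    - [[0, 0, 0], [0, 0, 1], 0.7]
    - [[0, 0, 0], [0, 0, 0], 0.7]
    - [[0, 0, 0], [0, 0, 0], 0.7]
    - [[0, 0, 0], [0, 0, -30], 0.7]
    - [[0, 0, 0], [0, 0, -80], 0.7]
    - [[0, 0, 0], [0, 0, -130], 0.7]
    - [[0, 0, 0], [0, 0, -180], 0.7]
    - [[0, 0, 0], [0, 0, -230], 0.7]
    - [[0, 0, 0], [0, 0, -280], 0.7]
    - [[0, 0, 0], [0, 0, -280], 0.7]

```text
clock: 7.9
eef_pos: [593.5, -20.6, 306.9]
tcp_rot: [3.125, 0.0, 1.482]
contact_force: [-0.5, -0.9, -0.1]
opening: 0.699
```

```bash
python3 -c "
from h import *
st,f=shot('wrist','w3'); print(st['contact_force'],st['opening'])
go((597,247,330,96.5))
"
```

```text
[-0.46626915 -0.85967986 -0.09833825] 0.699497952656878
turn [0.66, 0.08, -11.57] shift [266.9, -18.3, -27.1] rows 5.4 1.3
```

View pics/w3.png

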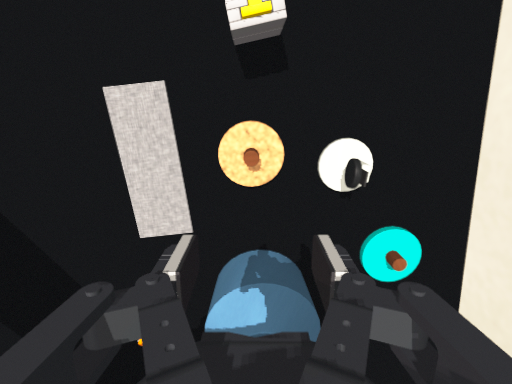

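The lid lies flat at (251,153), clear of everything around it. On to the case.

Emit:
play_rows:
  moves:
    - [[0, 0, -6], [50, -3, -27], 0.7]
    - [[0.7, 0, -11.5], [100, -7, -27], 0.7]
    - [[0.7, 0, -11.5], [150, -10, -27], 0.7]
    - [[0.7, 0, -11.5], [200, -14, -27], 0.7]
    - [[0.7, 0, -11.5], [250, -17, -27], 0.7]
    - [[0.7, 0, -11.5], [267, -18, -27], 0.7]
    - [[0.7, 0, -11.5], [267, -18, -27], 0.7]
    - [[0.7, 0, -11.5], [267, -18, -27], 0.7]
    - [[0.7, 0, -11.5], [267, -18, -27], 0.7]

```text
clock: 8.85
eef_pos: [597.0, 245.9, 328.9]
tcp_rot: [-3.139, 0.002, 1.682]
contact_force: [0.3, -0.8, 0.6]
opening: 0.699
```

```bash
cat > case.py <<'E'
from h import *
import sys
st,f=shot('wrist',sys.argv[1]); print(st['eef_pos'],st['tcp_rot'],st['qvel'])
for k,z in(('keeper',91),('case',86)):
  for d in r.silhouettes(f,k)[:1]:
    c=max(cv2.findContours(d['mask'].astype(np.uint8),0,2)[0],key=cv2.contourArea)
    W=ray(f,c.reshape(-1,2),z,st)[:,:2].astype(np.float32)
    a,b,an=cv2.minAreaRect(W);p=cv2.boxPoints((a,b,an));e=max([p[1]-p[0],p[2]-p[1]],key=np.linalg.norm)
    print(k,d['conf'],a,b,np.degrees(np.arctan2(e[1],e[0])))
E
python3 case.py w4
```

```text
[597.04628925 245.93865088 328.91660558] [-3.13919975e+00  2.19597499e-03  1.68238710e+00] [-0.0105058  -0.00800799 -0.00525734 -0.00010192  0.0013633   0.00368466]
keeper 0.69 (601.3909301757812, 250.31280517578125) (32.97793960571289, 211.40200805664062) -82.560356
case 0.95 (599.5570678710938, 250.49356079101562) (66.42947387695312, 229.17233276367188) -83.37074
```

View pics/w4.png

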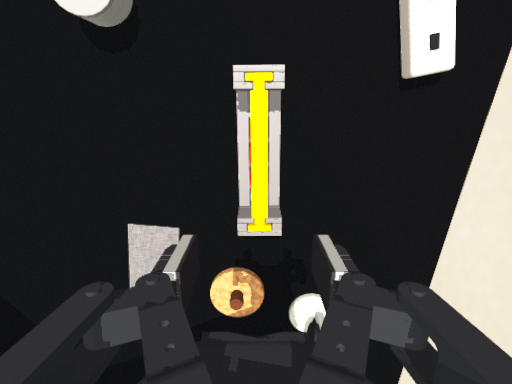

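The keeper runs vertically from (259,73) to (260,231), with the case around it from (234,66) to (284,236). I'll measure its axis by colour.

```bash
cat > yel.py <<'E'
from h import *
import sys
st,f=shot('wrist'); 
h=cv2.cvtColor(f['color'],cv2.COLOR_RGB2HSV)
m=((h[:,:,0]>22)&(h[:,:,0]<36)&(h[:,:,1]>180)&(h[:,:,2]>120)).astype(np.uint8)
n,l,s,c=cv2.connectedComponentsWithStats(m); i=1+np.argmax(s[1:,4]); m=l==i
z=float(sys.argv[1])
rows=np.where(m.any(1))[0]; print('rows',rows.min(),rows.max())
L=[];
for v in range(rows.min(),rows.max()+1):
    u=np.where(m[v])[0]; L.append((v,u.min(),u.max(),u.max()-u.min()+1))
L=np.array(L); print(L[::8].tolist())
mid=L[len(L)//6:-len(L)//6]
W=ray(f,np.c_[(mid[:,1]+mid[:,2])/2,mid[:,0]],z,st)
a=np.polyfit(W[:,1],W[:,0],1); print('x=%.4f*y+%.2f'%tuple(a),'yaw',-np.degrees(np.arctan(a[0])), 'resid',np.std(W[:,0]-np.polyval(a,W[:,1])))
E_=ray(f,[[(L[0,1]+L[0,2])/2,rows.min()-.5],[(L[-1,1]+L[-1,2])/2,rows.max()+.5]],z,st); print('ends',E_,E_.mean(0),np.linalg.norm(E_[0]-E_[1]))
wl=ray(f,[[mid[0,1]-.5,mid[0,0]],[mid[0,2]+.5,mid[0,0]]],z,st); print('width',np.linalg.norm(wl[0]-wl[1]))
E
python3 yel.py 91
```

```text
rows 72 230
[[72, 260, 271, 12], [80, 245, 271, 27], [88, 254, 263, 10], [96, 250, 266, 17], [104, 250, 266, 17], [112, 250, 266, 17], [120, 250, 266, 17], [128, 250, 266, 17], [136, 250, 266, 17], [144, 250, 266, 17], [152, 250, 266, 17], [160, 250, 266, 17], [168, 251, 266, 16], [176, 251, 266, 16], [184, 251, 266, 16], [192, 251, 266, 16], [200, 252, 266, 15], [208, 251, 266, 16], [216, 252, 266, 15], [224, 248, 269, 22]]
x=-0.1234*y+631.39 yaw 7.034045385832285 resid 0.26036567005259187
ends [[597.05420406 356.52483883  91.        ]
 [612.82965118 145.85350086  91.        ]] [604.94192762 251.18916984  91.        ] 211.26115916865194
width 21.216079248166526
```

```bash
python3 -c "
from h import *
go((600.4,251,180,97))"
```

```text
turn [-0.05, 0.08, -0.65] shift [4.9, 3.6, 149.9] rows 3.0 0.1
```

Emit:
play_rows:
  moves:
    - [[0, 0, -0.6], [5, 3.6, 50], 0.8]
    - [[0, 0, -0.6], [5, 3.6, 100], 0.8]
    - [[0, 0, -0.6], [5, 3.6, 140], 0.8]
    - [[0, 0, -0.6], [5, 3.6, 150], 0.8]
    - [[0, 0, -0.6], [5, 3.6, 150], 0.8]
    - [[0, 0, -0.6], [5, 3.6, 150], 0.8]

```text
clock: 9.65
eef_pos: [601.8, 251.4, 182.2]
tcp_rot: [3.14, 0.001, 1.692]
contact_force: [0.7, -0.4, 0.7]
opening: 0.799
```

```bash
python3 yel.py 91; python3 -c "
from h import *
shot('wrist','w5')
go((600.4,251,69,97))"
```

```text
rows 60 301
[[60, 264, 268, 5], [68, 232, 276, 45], [76, 243, 265, 23], [84, 245, 262, 18], [92, 240, 268, 29], [100, 240, 268, 29], [108, 240, 268, 29], [116, 240, 268, 29], [124, 241, 267, 27], [132, 240, 267, 28], [140, 241, 267, 27], [148, 241, 267, 27], [156, 241, 267, 27], [164, 241, 266, 26], [172, 241, 267, 27], [180, 241, 267, 27], [188, 241, 267, 27], [196, 241, 266, 26], [204, 241, 266, 26], [212, 242, 266, 25], [220, 242, 266, 25], [228, 242, 266, 25], [236, 242, 266, 25], [244, 242, 266, 25], [252, 242, 266, 25], [260, 243, 265, 23], [268, 242, 265, 24], [276, 243, 266, 24], [284, 247, 261, 15], [292, 238, 270, 33], [300, 238, 270, 33]]
x=-0.1215*y+631.15 yaw 6.927324082682604 resid 0.16207224817018867
ends [[596.86345508 356.32445518  91.        ]
 [613.48288591 145.78973487  91.        ]] [605.1731705  251.05709502  91.        ] 211.18966342222078
width 22.231243678986885
turn [0.19, 0.02, -0.06] shift [-0.4, -2.0, 113.7] rows 2.3 0.0
```

View pics/w5.png

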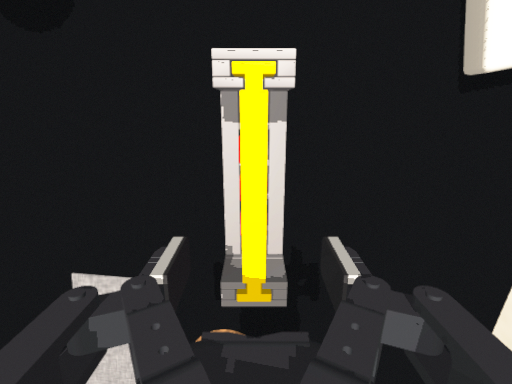

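The bar is centred in the picture, columns 241–267. It measures 22.2 wide and 211 long, which matches the spec. Descend and grip.

Emit:
play_rows:
  moves:
    - [[0.2, 0, 0], [-0.4, -1.7, 40], 0.8]
    - [[0.2, 0, 0], [-0.4, -1.7, 80], 0.8]
    - [[0.2, 0, 0], [-0.4, -1.7, 105], 0.7]
    - [[0.2, 0, 0], [-0.4, -1.7, 112], 0.6]
    - [[0.2, 0, 0], [-0.4, -1.7, 113], 0.5]
    - [[0.2, 0, 0], [-0.4, -1.7, 113], 0.4]
    - [[0.2, 0, 0], [-0.4, -1.7, 113], 0.35]
    - [[0.2, 0, 0], [-0.4, -1.7, 113], 0.3]
    - [[0.2, 0, 0], [-0.4, -1.7, 113], 0]
    - [[0.2, 0, 0], [-0.4, -1.7, 113], 0]
    - [[0.2, 0, 0], [-0.4, -1.7, 113], 0]
    - [[0.2, 0, 0], [-0.4, -1.7, 113], 0]
  newtons: 80

```text
clock: 10.95
eef_pos: [601.6, 251.4, 71.3]
tcp_rot: [3.14, -0.0, 1.692]
contact_force: [-2.6, -1.1, 6.9]
opening: 0.241
```

Emit:
play_rows:
  moves:
    - [[0, 0, 0], [0, 0, -6], 0]
    - [[0, 0, 0], [0, 0, -14], 0]
    - [[0, 0, 0], [0, 0, -22], 0]
    - [[0, 0, 0], [0, 0, -30], 0]
    - [[0, 0, 0], [0, 0, -40], 0]
    - [[0, 0, 0], [0, 0, -50], 0]
    - [[0, 0, 0], [0, 0, -60], 0]
    - [[0, 0, 0], [0, 0, -85], 0]
    - [[0, 0, 0], [0, 0, -125], 0]
    - [[0, 0, 0], [0, 0, -150], 0]
    - [[0, 0, 0], [0, 0, -150], 0]
    - [[0, 0, 0], [0, 0, -150], 0]

```text
clock: 12.15
eef_pos: [601.3, 251.3, 221.8]
tcp_rot: [3.139, -0.001, 1.692]
contact_force: [-1.1, 0.2, -2.6]
opening: 0.236
```

```bash
python3 -c "
from h import *
st,f=shot('wrist','w6');print(st['opening'])
st,f=shot('side','s6')
d=r.silhouettes(f,'mat')[0] if r.silhouettes(f,'mat') else None
if d:
    c=max(cv2.findContours(d['mask'].astype(np.uint8),0,2)[0],key=cv2.contourArea)
    W=ray(f,c.reshape(-1,2),3)[:,:2].astype(np.float32);a,b,an=cv2.minAreaRect(W);print(a,b,an)
go((435,-27,222,91))
"
```

```text
0.236467916916417
(433.72344970703125, -23.440513610839844) (88.96375274658203, 238.54977416992188) 1.0900983810424805
turn [-0.04, 0.03, 5.94] shift [-255.9, -197.8, -2.0] rows 6.5 0.7
```

View pics/w6.png

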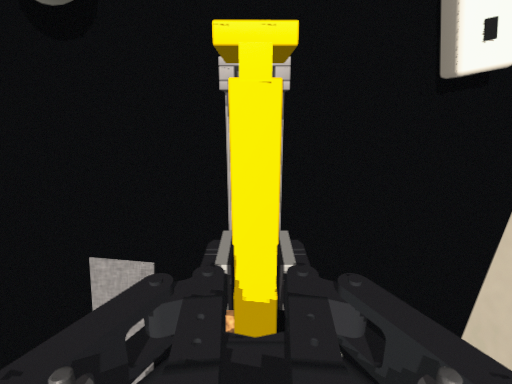

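View pics/s6.png

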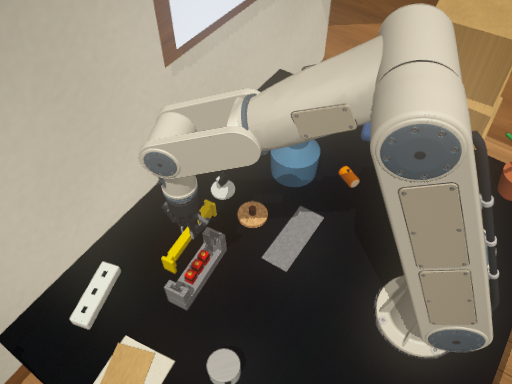

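The bar is out, and the side view shows 3 red sticks in the case around (197,265). Carry the bar to the mat.

Emit:
play_rows:
  moves:
    - [[0, 0, 3], [-40, -30, 0], 0]
    - [[0, 0, 5.9], [-79, -61, 0], 0]
    - [[0, 0, 5.9], [-118, -91, 0], 0]
    - [[0, 0, 5.9], [-157, -121, 0], 0]
    - [[0, 0, 5.9], [-196, -151, 0], 0]
    - [[0, 0, 5.9], [-235, -181, 0], 0]
    - [[0, 0, 5.9], [-254, -198, 10], 0]
    - [[0, 0, 5.9], [-254, -198, 50], 0]
    - [[0, 0, 5.9], [-254, -198, 95], 0]
    - [[0, 0, 5.9], [-254, -198, 130], 0]
    - [[0, 0, 5.9], [-254, -198, 150], 0]
    - [[0, 0, 5.9], [-254, -198, 150], 0]
    - [[0, 0, 5.9], [-254, -198, 150], 0]

```text
clock: 13.65
eef_pos: [434.2, -25.1, 69.8]
tcp_rot: [-3.139, 0.0, 1.589]
contact_force: [-0.3, -0.4, -0.3]
opening: 0.232
```

```bash
python3 -c "
from h import *
st,f=shot('wrist','w7');print(st['opening'])
go((434.5,-25,34.3,91.1))
"
```

```text
0.23163378667219425
turn [-0.01, 0.03, -0.06] shift [0.2, -0.5, 36.2] rows 0.7 0.0
```

View pics/w7.png

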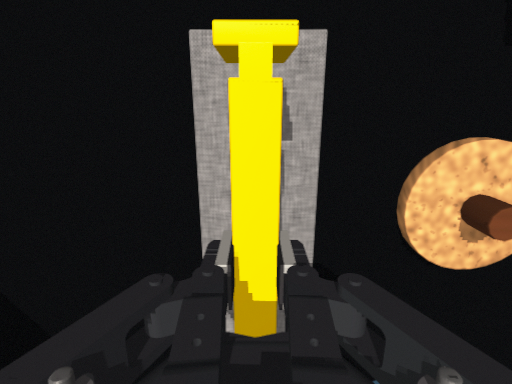

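The bar (column 257) is centred over and parallel to the mat (columns 192–325). Set it down.

Emit:
play_rows:
  moves:
    - [[0, 0, 0], [0, 0, 15], 0]
    - [[0, 0, 0], [0, 0, 27], 0]
    - [[0, 0, 0], [0, 0, 33], 0]
    - [[0, 0, 0], [0, 0, 36], 0]
    - [[0, 0, 0], [0, 0, 37.5], 0]
    - [[0, 0, 0], [0, 0, 38], 0]
    - [[0, 0, 0], [0, 0, 38], 0]

```text
clock: 14.4
eef_pos: [435.4, -25.2, 34.2]
tcp_rot: [3.141, 0.001, 1.589]
contact_force: [-5.3, 0.3, 19.3]
opening: 0.237
```

Emit:
play_rows:
  moves:
    - [[0, 0, 0], [0, 0, 0], 0]
    - [[0, 0, 0], [0, 0, 0], 0.3]
    - [[0, 0, 0], [0, 0, 0], 0.5]
    - [[0, 0, 0], [0, 0, 0], 0.6]
    - [[0, 0, 0], [0, 0, -5], 0.6]
    - [[0, 0, 0], [0, 0, -30], 0.6]
    - [[0, 0, 0], [0, 0, -80], 0.6]
    - [[0, 0, 0], [0, 0, -130], 0.6]
    - [[0, 0, 0], [0, 0, -180], 0.6]
    - [[0, 0, 0], [0, 0, -230], 0.7]
    - [[0, 0, 0], [0, 0, -230], 0.7]

```text
clock: 15.5
eef_pos: [438.7, -25.3, 271.0]
tcp_rot: [3.13, 0.001, 1.589]
contact_force: [0.7, 0.1, -1.2]
opening: 0.7
```

```bash
python3 -c "
from h import *
st,f=shot('wrist','w8');print(st['opening'])
go((600,249,300,97))
"
```

```text
0.7002380069620314
turn [0.44, 0.09, -5.96] shift [271.1, 168.1, -31.3] rows 6.4 0.7
```

View pics/w8.png

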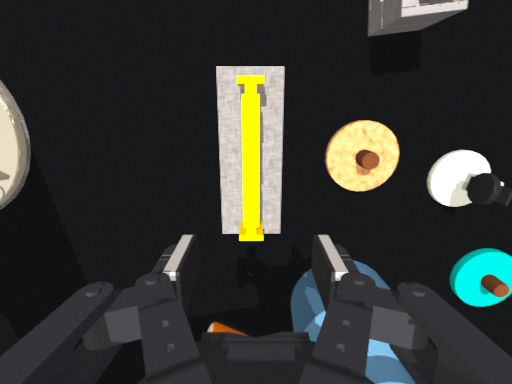

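```bash
python3 yel.py 54 | tail -4; python3 -c "
from h import *
st,f=shot('wrist')
d=r.silhouettes(f,'mat')[0]; print(d['conf'])
print(ray(f,[[217,67],[285,67],[222,234],[282,234]],3,st))"
```

```text
x=-0.0166*y+434.73 yaw 0.9530313784502717 resid 0.16065001518594046
ends [[ 432.83762473   78.33985108   54.        ]
 [ 436.18111493 -132.43672794   54.        ]] [434.50936983 -27.04843843  54.        ] 210.80309577745115
width 21.097031611406283
0.57
[[ 384.98999759   91.63702992    3.        ]
 [ 472.37383261   93.33289569    3.        ]
 [ 387.8839334  -143.59165137    3.        ]
 [ 479.48987506 -141.98479876    3.        ]]
```

Emit:
play_rows:
  moves:
    - [[0.4, 0, -3], [42, 26, -31], 0.7]
    - [[0.4, 0, -6], [84, 52, -31], 0.7]
    - [[0.4, 0, -6], [126, 78, -31], 0.7]
    - [[0.4, 0, -6], [168, 104, -31], 0.7]
    - [[0.4, 0, -6], [210, 130, -31], 0.7]
    - [[0.4, 0, -6], [252, 156, -31], 0.7]
    - [[0.4, 0, -6], [271, 168, -31], 0.7]
    - [[0.4, 0, -6], [271, 168, -31], 0.7]
    - [[0.4, 0, -6], [271, 168, -31], 0.7]

```text
clock: 16.6
eef_pos: [596.4, 248.8, 291.2]
tcp_rot: [-3.129, 0.001, 1.695]
contact_force: [-0.9, -1.2, -0.5]
opening: 0.701
```

```bash
cat > cells.py <<'E'
from h import *
import sys
st,f=shot('wrist',sys.argv[1]); print(st['eef_pos'],st['tcp_rot'])
h=cv2.cvtColor(f['color'],cv2.COLOR_RGB2HSV)
for d in r.silhouettes(f,'cell0'):
    c=max(cv2.findContours(d['mask'].astype(np.uint8),0,2)[0],key=cv2.contourArea)
    a,b,an=cv2.minAreaRect(c); print(round(float(d['conf']),2),np.round(a,1),np.round(b,1),np.round(ray(f,[a],66,st)[0],1))
d=r.silhouettes(f,'case')[0]
c=max(cv2.findContours(d['mask'].astype(np.uint8),0,2)[0],key=cv2.contourArea)
W=ray(f,c.reshape(-1,2),86,st)[:,:2].astype(np.float32);print('case',cv2.minAreaRect(W))
ya=np.radians(7); C=np.array([600.7,251])
for y in(-72,-36,0,36,72):
    p=C+y*np.array([-np.sin(ya),np.cos(ya)]); print(y,np.round(p,1),np.round(pix(f,[[*p,66]],st)[0],1))
E
python3 cells.py w9
```

```text
[596.44087412 248.83731787 291.16642843] [-3.12910456e+00  1.43304462e-03  1.69465198e+00]
0.96 [261.5 133.5] [23. 21.] [596.5 286.5  66. ]
0.6 [261.  185.5] [27. 20.] [604.6 219.6  66. ]
0.56 [260.5 160. ] [26. 21.] [599.6 253.2  66. ]
case ((599.9103393554688, 250.01675415039062), (66.24336242675781, 229.7316436767578), 7.016036033630371)
-72 [609.5 179.5] [260.7 214.1]
-36 [605.1 215.3] [260.9 188.7]
0 [600.7 251. ] [261.1 161.8]
36 [596.3 286.7] [261.4 133.3]
72 [591.9 322.5] [261.7 103.1]
```

View pics/w9.png

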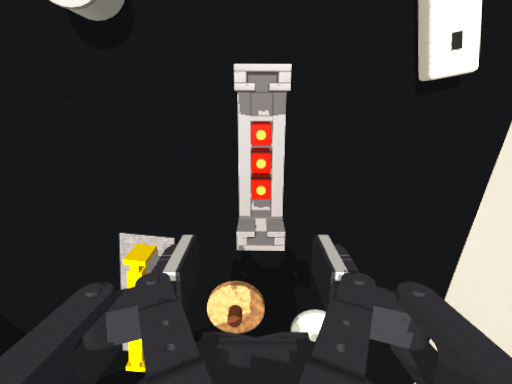

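Three sticks are present, at (261,134), (261,163) and (261,190), in pockets +36, 0 and −36. The keeper is centred on the mat. Pick the −36 one first.

```bash
python3 -c "
from h import *
go((605.1,215.3,120,97),(605.1,215.3,38,97))"
```

```text
turn [-0.57, 0.04, -0.01] shift [-33.2, 6.1, 173.0] rows 3.5 0.1
turn [-0.57, 0.04, -0.01] shift [-33.1, 6.9, 255.0] rows 1.6 0.1
```

Emit:
play_rows:
  moves:
    - [[-0.5, 0, 0], [-20, 4, 50], 0.7]
    - [[-0.5, 0, 0], [-33, 5, 100], 0.7]
    - [[-0.5, 0, 0], [-33, 6, 150], 0.7]
    - [[-0.5, 0, 0], [-33, 6, 190], 0.7]
    - [[-0.5, 0, 0], [-33, 6.5, 190], 0.7]
    - [[-0.5, 0, 0], [-33, 6.5, 190], 0.7]

```text
clock: 17.35
eef_pos: [605.3, 214.8, 103.7]
tcp_rot: [-3.14, 0.001, 1.692]
contact_force: [0.6, -0.6, 1.0]
opening: 0.699
```

```bash
python3 cells.py w10;python3 -c "
from h import *
go((605.1,215.3,37,97))"
```

```text
[605.26384661 214.84557399 103.74569725] [-3.13958224e+00  8.34915427e-04  1.69200801e+00]
0.85 [254.  107.5] [45. 44.] [595.5 286.   66. ]
0.84 [255.5 212.5] [49. 37.] [604.5 219.6  66. ]
0.65 [255. 163.] [50. 42.] [600.1 252.7  66. ]
case ((602.4232788085938, 236.7643280029297), (63.896270751953125, 197.94503784179688), 6.937373161315918)
-72 [609.5 179.5] [255.5 266.1]
-36 [605.1 215.3] [255.5 218.6]
0 [600.7 251. ] [255.6 165.8]
36 [596.3 286.7] [255.6 106.4]
72 [591.9 322.5] [255.6  38.7]
turn [0.21, -0.02, -0.02] shift [-0.5, -2.5, 69.3] rows 1.4 0.0
```

View pics/w10.png

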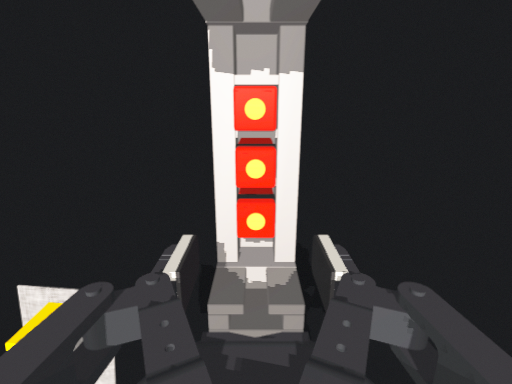

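```bash
sed -i 's/C=np.array(\[600.7,251\])/C=np.array([600.7,249.8])/' cells.py; python3 -c "
from h import *
s=r.sense();print(s['eef_pos'],s['tcp_rot'],s['clock'])
go((605.1,214.1,37,97))"
```

```text
[607.27561719 216.0503986  106.32204771] [ 3.13797098e+00 -3.98705968e-04  1.69268793e+00] 17.5
turn [0.21, -0.02, -0.02] shift [-1.7, -2.6, 69.3] rows 1.4 0.0
```

Emit:
play_rows:
  moves:
    - [[0.2, 0, 0], [-1.7, -2.6, 30], 0.7]
    - [[0.2, 0, 0], [-1.7, -2.6, 50], 0.7]
    - [[0.2, 0, 0], [-1.7, -2.6, 58], 0.7]
    - [[0.2, 0, 0], [-1.7, -2.6, 58], 0.7]
    - [[0.2, 0, 0], [-1.7, -2.6, 58], 0.7]
    - [[0.2, 0, 0], [-1.7, -2.6, 58], 0.7]

```text
clock: 18.1
eef_pos: [606.1, 214.5, 49.9]
tcp_rot: [3.139, -0.001, 1.693]
contact_force: [-0.1, -0.1, 0.2]
opening: 0.701
```

```bash
python3 -c "
from h import *
s=r.sense();print(s['eef_pos'],s['tcp_rot'],s['clock'])
go((605.1,214.1,37,97))"
```

```text
[606.11761999 214.5238298   49.90066905] [ 3.13916690e+00 -9.35680761e-04  1.69274828e+00] 18.1
turn [0.14, -0.05, -0.01] shift [-0.3, -1.1, 12.9] rows 0.3 0.0
```

Emit:
play_rows:
  moves:
    - [[0, 0, 0], [0, -1, 8], 0.6]
    - [[0, 0, 0], [0, -1, 12], 0.5]
    - [[0, 0, 0], [0, -1, 13], 0.4]
    - [[0, 0, 0], [0, -1, 13], 0.35]
    - [[0, 0, 0], [0, -1, 13], 0.1]
    - [[0, 0, 0], [0, -1, 13], 0]
    - [[0, 0, 0], [0, -1, 13], 0]
    - [[0, 0, 0], [0, -1, 13], 0]
    - [[0, 0, 0], [0, -1, 13], 0]
  newtons: 60

```text
clock: 19.0
eef_pos: [605.1, 214.4, 36.9]
tcp_rot: [3.139, -0.001, 1.693]
contact_force: [0.7, -0.5, -1.3]
opening: 0.296
```

Emit:
play_rows:
  moves:
    - [[0, 0, 0], [0, 0, -10], 0]
    - [[0, 0, 0], [0, 0, -25], 0]
    - [[0, 0, 0], [0, 0, -40], 0]
    - [[0, 0, 0], [0, 0, -60], 0]
    - [[0, 0, 0], [0, 0, -100], 0]
    - [[0, 0, 0], [0, 0, -150], 0]
    - [[0, 0, 0], [0, 0, -200], 0]
    - [[0, 0, 0], [0, 0, -240], 0]
    - [[0, 0, 0], [0, 0, -240], 0]

```text
clock: 19.9
eef_pos: [607.6, 215.2, 285.8]
tcp_rot: [3.127, -0.004, 1.693]
contact_force: [-0.3, 0.4, -0.8]
opening: 0.297
```

```bash
python3 -c "
from h import *
st,f=shot('wrist','w11');print(st['eef_pos'],st['opening'])
go((560,-80,275,85),(480,-200,275,75))"
```

```text
[607.5728053  215.16281318 285.78839836] 0.29671419146756206
turn [0.57, -0.21, 11.99] shift [-286.9, -81.8, 5.6] rows 6.0 1.4
turn [0.55, -0.26, 21.99] shift [-396.3, -175.8, 4.3] rows 2.9 2.6
```

View pics/w11.png

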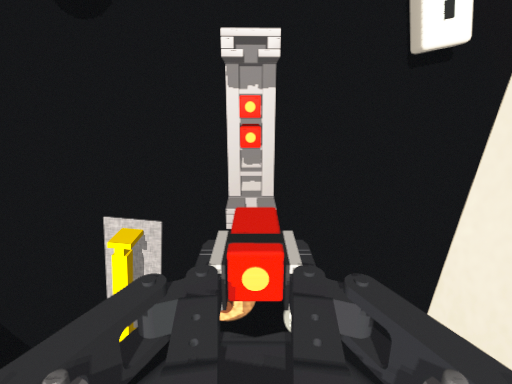

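The stick is held squarely and two remain in the case. I'll fly past the pot first and look into the mouth.

Emit:
play_rows:
  moves:
    - [[0.5, 0, 4], [-48, -14, 0], 0]
    - [[0.5, 0, 8], [-96, -27, 0], 0]
    - [[0.5, 0, 12], [-143, -41, 0], 0]
    - [[0.5, 0, 12], [-191, -55, 0], 0]
    - [[0.5, 0, 12], [-239, -68, -5], 0]
    - [[0.5, 0, 12], [-287, -82, -15], 0]
    - [[0.5, 0, 17], [-335, -95, -25], 0]
    - [[0.5, 0, 22], [-383, -105, -30], 0]
    - [[0.5, 0, 22], [-430, -115, -30], 0]
    - [[0.5, 0, 22], [-478, -122, -30], 0]
    - [[0.5, 0, 22], [-526, -125, -30], 0]
    - [[0.5, 0, 22], [-555, -125, -30], 0]
    - [[0.5, 0, 22], [-555, -125, -30], 0]
    - [[0.5, 0, 22], [-555, -125, -30], 0]

```text
clock: 21.35
eef_pos: [548.6, -351.4, 308.4]
tcp_rot: [-3.14, -0.006, 1.307]
contact_force: [0.0, 0.9, -0.1]
opening: 0.295
```

```bash
python3 -c "
from h import *
st,f=shot('wrist','w12');print(st['eef_pos'],st['tcp_rot'],st['opening'])
np.save('st12.npy',np.r_[st['eef_pos'],st['tcp_rot']])
print(pix(f,[[583,-270,183]],st))
"
```

```text
[ 548.60698026 -351.36633136  308.42716524] [-3.13963439 -0.00565042  1.307477  ] 0.2947107936668492
[[269.7971413   87.53889911]]
```

View pics/w12.png

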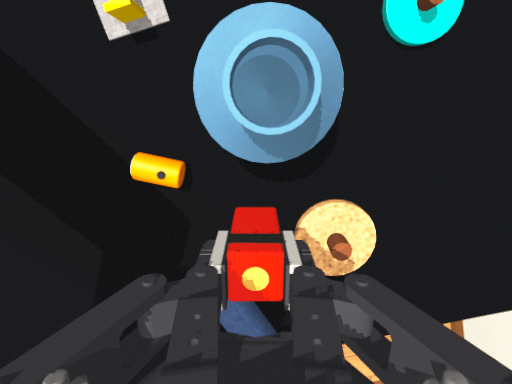

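The neck ring spans columns 222–321 and rows 28–135.

```bash
python3 -c "
from h import *
st,f=shot('wrist')
# segment bright ring
h=cv2.cvtColor(f['color'],cv2.COLOR_RGB2HSV);roi=np.zeros(h.shape[:2],np.uint8);roi[20:142,215:328]=1
for T in(190,200,210,220):
  m=((h[:,:,0]>85)&(h[:,:,0]<115)&(h[:,:,2]>T)&(roi>0)).astype(np.uint8)
  n,l,s,c=cv2.connectedComponentsWithStats(m); i=1+np.argmax(s[1:,4])
  c=max(cv2.findContours((l==i).astype(np.uint8),0,1)[0],key=cv2.contourArea)
  W=ray(f,c.reshape(-1,2),183,st)[:,:2].astype(np.float32); print(T,s[i],cv2.fitEllipse(W))
print(ray(f,[[271.5,81.5]],183,st),st['eef_pos'])
go((583,-270,275,75),(583,-270,203,75))
"
```

```text
190 [ 215   20  113  122 6086] ((580.7079467773438, -261.7056884765625), (96.8230972290039, 112.9682846069336), 121.28668975830078)
200 [ 215   20  113  122 5806] ((580.4525146484375, -261.68267822265625), (96.75059509277344, 112.3523941040039), 123.04889678955078)
210 [ 215   20  111  122 5295] ((580.034423828125, -261.54559326171875), (96.88198852539062, 109.3969955444336), 126.5249252319336)
220 [ 215   20  107  116 4594] ((581.0502319335938, -260.4595031738281), (98.46681213378906, 99.53857421875), 145.9816131591797)
[[ 585.82679402 -264.8264235   183.        ]] [ 548.83721137 -350.60332023  308.7317205 ]
turn [-0.07, -0.31, 0.02] shift [86.1, 12.1, 34.5] rows 1.9 0.0
turn [-0.07, -0.31, 0.02] shift [85.7, 12.2, 106.5] rows 1.4 0.0
```

```bash
python3 -c "
from h import *
go((585,-267,260,75),(585,-267,203,75))
"
```

```text
turn [-0.07, -0.31, 0.02] shift [89.4, 13.3, 49.5] rows 2.1 0.0
turn [-0.07, -0.31, 0.02] shift [89.1, 13.4, 106.5] rows 1.1 0.0
```

Emit:
play_rows:
  moves:
    - [[0, -0.3, 0], [45, 7, 15], 0]
    - [[0, -0.3, 0], [89, 13, 30], 0]
    - [[0, -0.3, 0], [89, 13, 50], 0]
    - [[0, -0.3, 0], [89, 13, 55], 0]
    - [[0, -0.3, 0], [89, 13, 55], 0]
    - [[0, -0.3, 0], [89, 13, 85], 0]
    - [[0, -0.3, 0], [89, 13, 105], 0]
    - [[0, -0.3, 0], [89, 13, 107], 0]
    - [[0, -0.3, 0], [89, 13, 107], 0]
    - [[0, -0.3, 0], [89, 13, 107], 0]

```text
clock: 22.45
eef_pos: [585.4, -267.7, 204.3]
tcp_rot: [3.14, 0.0, 1.309]
contact_force: [0.1, 0.6, -0.4]
opening: 0.295
```

```bash
python3 -c "
from h import *
st,f=shot('wrist','w13');print(st['eef_pos'],st['tcp_rot'],st['opening'])
print(pix(f,[[585,-267,183]],st))
"
```

```text
[ 585.37969296 -267.74843676  204.31307531] [3.14035283e+00 2.55458786e-04 1.30887707e+00] 0.29522302452815247
[[254.76800546 228.3473162 ]]
```

View pics/w13.png

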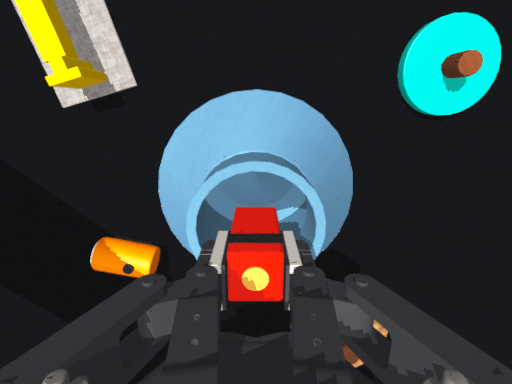

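The stick is inside the neck ring, which spans columns 188–326 with the stick at 256. Release.

Emit:
play_rows:
  moves:
    - [[0, 0, 0], [0, 0, 0], 0.6]
    - [[0, 0, 0], [0, 0, 0], 0.6]
    - [[0, 0, 0], [0, 0, 0], 0.6]
    - [[0, 0, 0], [0, 0, 0], 0.6]
    - [[0, 0, 0], [0, 0, -30], 0.6]
    - [[0, 0, 0], [-20, 0, -70], 0.6]
    - [[0, 0, 0], [-50, 0, -110], 0.6]
    - [[0, 0, 0], [-80, 0, -130], 0.6]
    - [[0, 0, 0], [-80, 0, -130], 0.6]
    - [[0, 0, 0], [-80, 0, -130], 0.6]

```text
clock: 23.5
eef_pos: [564.3, -345.2, 334.3]
tcp_rot: [3.14, 0.0, 1.308]
contact_force: [-0.8, -0.2, 0.3]
opening: 0.601
```

```bash
python3 -c "
from h import *
st,f=shot('wrist','w14');print(st['eef_pos'],st['tcp_rot'],st['opening'])
cv2.imwrite('pics/w14c.png',cv2.resize(f['color'][:200,140:400,::-1],None,fx=3,fy=3,interpolation=cv2.INTER_CUBIC))
P=[[585+43*np.cos(a),-267+43*np.sin(a),183] for a in np.arange(0,6.3,1.57)]
print(pix(f,P,st)); print(r.sense()['eef_pos'])
"
```

```text
[ 564.32696402 -345.20909148  334.31038314] [3.13988207e+00 6.07990070e-05 1.30764199e+00] 0.6009985900013312
[[298.7938867   82.87639702]
 [242.81454621  47.3341242 ]
 [212.16866015 107.39837546]
 [265.99104788 139.12629555]
 [298.82470142  83.02589124]]
[ 564.20264627 -344.316567    333.35541147]
```

View pics/w14c.png

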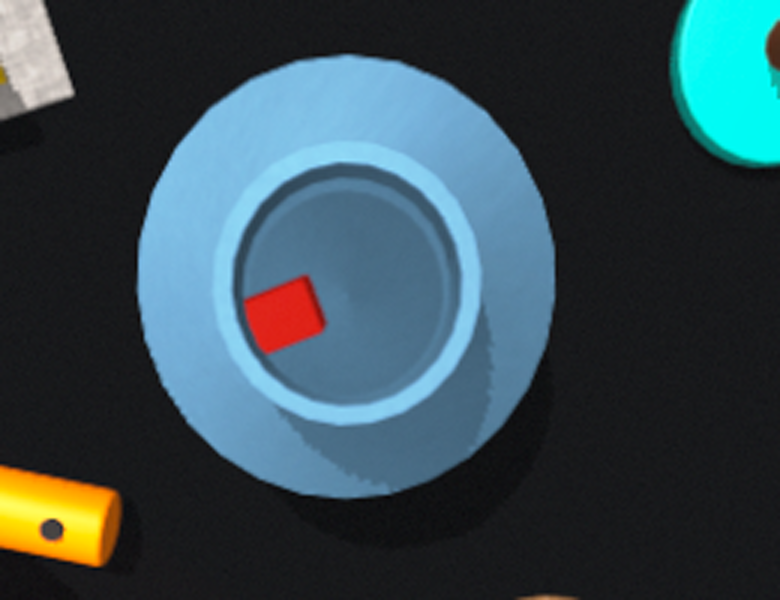

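The first stick lies on the pot floor at crop (285,315), below the neck. The ring centre agrees with (585,−267). Back for the next.

```bash
python3 -c "
from h import *
go((600.7,249.8,300,97),(600.7,249.8,60,97))
"
```

```text
turn [0.01, -0.03, -22.02] shift [583.3, -118.7, 33.7] rows 11.9 2.6
turn [0.01, -0.03, -22.02] shift [583.1, -118.8, 273.7] rows 4.8 2.6
```

Emit:
play_rows:
  moves:
    - [[0, 0, 0], [49, -10, 0], 0.7]
    - [[0, 0, -4], [98, -20, 0], 0.7]
    - [[0, 0, -8], [147, -30, 0], 0.7]
    - [[0, 0, -12], [196, -40, 0], 0.7]
    - [[0, 0, -16], [245, -50, 5], 0.7]
    - [[0, 0, -20], [294, -60, 10], 0.7]
    - [[0, 0, -22], [343, -70, 20], 0.7]
    - [[0, 0, -22], [392, -80, 30], 0.7]
    - [[0, 0, -22], [441, -90, 34], 0.7]
    - [[0, 0, -22], [490, -100, 40], 0.7]
    - [[0, 0, -22], [539, -110, 60], 0.7]
    - [[0, 0, -22], [583, -119, 90], 0.7]
    - [[0, 0, -22], [583, -119, 135], 0.7]
    - [[0, 0, -22], [583, -119, 180], 0.7]
    - [[0, 0, -22], [583, -119, 215], 0.7]
    - [[0, 0, -22], [583, -119, 235], 0.7]
    - [[0, 0, -22], [583, -119, 235], 0.7]
    - [[0, 0, -22], [583, -119, 235], 0.7]
    - [[0, 0, -22], [583, -119, 235], 0.7]

```text
clock: 25.45
eef_pos: [601.0, 250.3, 100.0]
tcp_rot: [3.14, -0.001, 1.693]
contact_force: [0.4, 0.3, 0.0]
opening: 0.698
```

```bash
python3 cells.py w15; python3 -c "
from h import *
go((600.7,249.8,50,97),(600.7,249.8,37,97))
"
```

```text
[601.00638771 250.34044042  99.98365036] [ 3.13959835e+00 -1.01558992e-03  1.69286279e+00]
0.79 [255. 214.] [50. 38.] [600.  255.6  66. ]
case ((598.1748657226562, 271.0398254394531), (63.82402420043945, 188.0888671875), 6.820992946624756)
-72 [609.5 178.3] [254.9 314. ]
-36 [605.1 214.1] [254.9 270.4]
0 [600.7 249.8] [254.9 222.3]
36 [596.3 285.5] [255.  168.6]
72 [591.9 321.3] [255.  108.2]
turn [0.14, -0.06, -0.02] shift [-0.3, -0.6, 50.2] rows 1.0 0.0
turn [0.14, -0.06, -0.02] shift [-0.3, -0.7, 63.2] rows 0.3 0.0
```

View pics/w15.png

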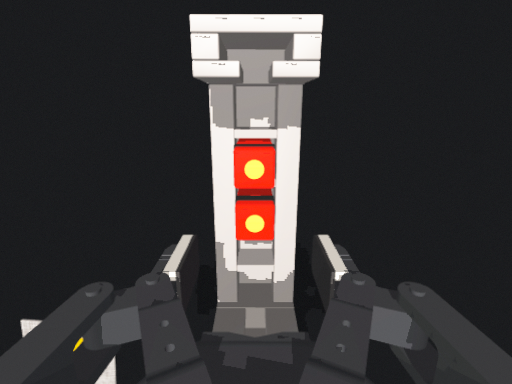

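The middle stick's contact is at (255,223), against a predicted (255,222). Descend, grip, lift.

Emit:
play_rows:
  moves:
    - [[0, 0, 0], [0, -0.6, 30], 0.7]
    - [[0, 0, 0], [0, -0.6, 50], 0.7]
    - [[0, 0, 0], [0, -0.6, 60], 0.6]
    - [[0, 0, 0], [0, -0.6, 63], 0.5]
    - [[0, 0, 0], [0, -0.6, 63], 0.4]
    - [[0, 0, 0], [0, -0.6, 63], 0.35]
    - [[0, 0, 0], [0, -0.6, 63], 0.1]
    - [[0, 0, 0], [0, -0.6, 63], 0]
    - [[0, 0, 0], [0, -0.6, 63], 0]
    - [[0, 0, 0], [0, -0.6, 63], 0]
    - [[0, 0, 0], [0, -0.6, 63], 0]

```text
clock: 26.7
eef_pos: [601.6, 250.4, 38.4]
tcp_rot: [3.137, -0.002, 1.693]
contact_force: [-0.6, -0.1, 6.2]
opening: 0.294
```

Emit:
play_rows:
  moves:
    - [[0, 0, 0], [0, 0, -10], 0]
    - [[0, 0, 0], [0, 0, -25], 0]
    - [[0, 0, 0], [0, 0, -40], 0]
    - [[0, 0, 0], [0, 0, -60], 0]
    - [[0, 0, 0], [0, 0, -100], 0]
    - [[0, 0, 0], [0, 0, -150], 0]
    - [[0, 0, 0], [0, 0, -200], 0]
    - [[0, 0, 0], [0, 0, -240], 0]
    - [[0, 0, 0], [0, 0, -240], 0]
    - [[0, 0, 0], [0, 0, -240], 0]

```text
clock: 27.7
eef_pos: [600.8, 250.0, 280.5]
tcp_rot: [3.134, -0.002, 1.693]
contact_force: [-0.4, -0.2, -2.5]
opening: 0.292
```

```bash
python3 -c "
from h import *
st,f=shot('wrist','w16');print(st['eef_pos'],st['opening'])
go((585,-267,280,75))"
```

```text
[600.77015808 250.01569819 280.45855608] 0.29224587227449383
turn [0.22, -0.14, 21.98] shift [-511.0, -77.6, -2.6] rows 10.3 2.6
```

View pics/w16.png

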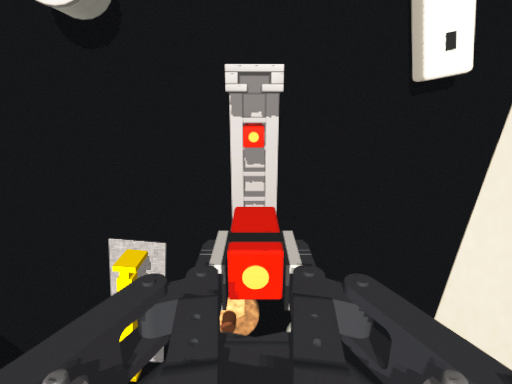

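Emit:
play_rows:
  moves:
    - [[0, 0, 4], [-49, -7, 0], 0]
    - [[0, 0, 8], [-98, -15, 0], 0]
    - [[0, 0, 12], [-147, -22, 0], 0]
    - [[0, 0, 16], [-196, -30, 0], 0]
    - [[0, 0, 20], [-245, -37, 0], 0]
    - [[0, 0, 22], [-294, -45, 0], 0]
    - [[0, 0, 22], [-343, -52, 0], 0]
    - [[0, 0, 22], [-392, -60, 0], 0]
    - [[0, 0, 22], [-441, -66, 0], 0]
    - [[0, 0, 22], [-490, -72, 0], 0]
    - [[0, 0, 22], [-511, -72, 0], 0]
    - [[0, 0, 22], [-511, -72, 0], 0]
    - [[0, 0, 22], [-511, -72, 0], 0]
    - [[0, 0, 22], [-511, -72, 0], 0]

```text
clock: 29.15
eef_pos: [590.3, -264.7, 276.6]
tcp_rot: [3.14, -0.004, 1.31]
contact_force: [0.1, 0.1, -1.0]
opening: 0.295
```

```bash
python3 -c "
from h import *
st=r.sense();print(st['eef_pos'],st['opening'])
go((590,-268,204,75))"
```

```text
[ 590.33509722 -264.71151438  276.61256224] 0.29510592888469167
turn [0.09, -0.22, 0.03] shift [-3.5, 0.4, 72.6] rows 1.5 0.0
```

Emit:
play_rows:
  moves:
    - [[0, -0.2, 0], [-3.5, 0.4, 30], 0]
    - [[0, -0.2, 0], [-3.5, 0.4, 55], 0]
    - [[0, -0.2, 0], [-3.5, 0.4, 70], 0]
    - [[0, -0.2, 0], [-3.5, 0.4, 73], 0]
    - [[0, -0.2, 0], [-3.5, 0.4, 73], 0]
    - [[0, -0.2, 0], [-3.5, 0.4, 73], 0]

```text
clock: 29.75
eef_pos: [590.8, -268.0, 204.9]
tcp_rot: [3.138, -0.0, 1.31]
contact_force: [-0.2, -0.3, -1.3]
opening: 0.295
```

```bash
python3 -c "
from h import *
st,f=shot('wrist','w17');print(st['eef_pos'],st['opening'],st['contact_force'])"
```

```text
[ 590.79595012 -267.98243133  204.88959834] 0.29522043383748964 [-0.15109726 -0.26937474 -1.34864735]
```

View pics/w17.png

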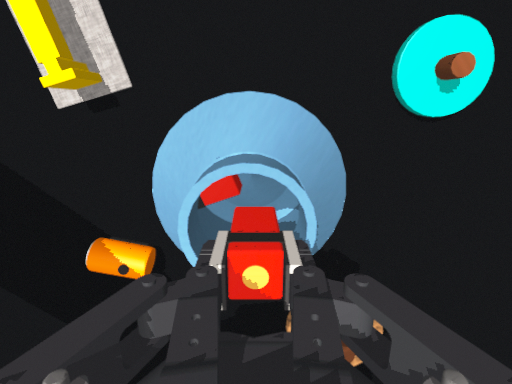

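The second stick is inside the ring, and the first is visible on the floor at (220,190). Release.

Emit:
play_rows:
  moves:
    - [[0, 0, 0], [0, 0, 0], 0.6]
    - [[0, 0, 0], [0, 0, 0], 0.6]
    - [[0, 0, 0], [0, 0, 0], 0.6]
    - [[0, 0, 0], [0, 0, 0], 0.6]
    - [[0, 0, 0], [0, 0, -30], 0.6]
    - [[0, 0, 0], [-20, 0, -70], 0.6]
    - [[0, 0, 0], [-50, 0, -110], 0.6]
    - [[0, 0, 0], [-80, 0, -130], 0.6]
    - [[0, 0, 0], [-80, 0, -130], 0.6]
    - [[0, 0, 0], [-80, 0, -130], 0.6]

```text
clock: 30.8
eef_pos: [569.4, -345.7, 335.0]
tcp_rot: [3.137, -0.0, 1.308]
contact_force: [0.2, 0.0, -1.6]
opening: 0.598
```

```bash
python3 -c "
from h import *
st,f=shot('wrist','w18');print(st['eef_pos'],st['tcp_rot'],st['opening'])
cv2.imwrite('pics/w18c.png',cv2.resize(f['color'][:200,140:400,::-1],None,fx=3,fy=3,interpolation=cv2.INTER_CUBIC))
go((596.3,285.5,335,97))
"
```

```text
[ 569.42881372 -345.679714    335.03501097] [ 3.13746304e+00 -2.46523980e-04  1.30834496e+00] 0.5978738236787499
turn [0.15, -0.02, -21.98] shift [615.8, -136.9, -0.8] rows 12.6 2.6
```

View pics/w18c.png

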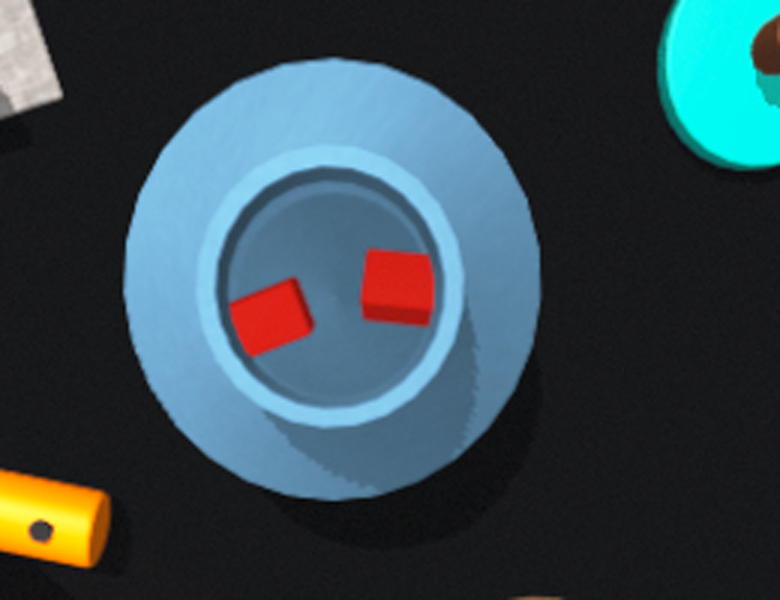

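Both sticks are in the pot, on the floor at crop (270,317) and (398,287). Fetch the third.

Emit:
play_rows:
  moves:
    - [[0, 0, 0], [49, -11, 0], 0.7]
    - [[0, 0, -4], [97, -22, 0], 0.7]
    - [[0, 0, -8], [146, -32, 0], 0.7]
    - [[0, 0, -12], [195, -43, 0], 0.7]
    - [[0, 0, -16], [244, -54, 5], 0.7]
    - [[0, 0, -20], [292, -65, 10], 0.7]
    - [[0, 0, -22], [341, -76, 20], 0.7]
    - [[0, 0, -22], [390, -87, 30], 0.7]
    - [[0, 0, -22], [439, -97, 34], 0.7]
    - [[0, 0, -22], [488, -108, 40], 0.7]
    - [[0, 0, -22], [536, -119, 60], 0.7]
    - [[0, 0, -22], [580, -129, 90], 0.7]
    - [[0, 0, -22], [616, -137, 125], 0.7]
    - [[0, 0, -22], [616, -137, 170], 0.7]
    - [[0, 0, -22], [616, -137, 215], 0.7]
    - [[0, 0, -22], [616, -137, 235], 0.7]
    - [[0, 0, -22], [616, -137, 235], 0.7]
    - [[0, 0, -22], [616, -137, 235], 0.7]
    - [[0, 0, -22], [616, -137, 235], 0.7]

```text
clock: 32.75
eef_pos: [597.6, 286.4, 100.9]
tcp_rot: [3.137, -0.001, 1.693]
contact_force: [0.7, 0.8, 0.3]
opening: 0.697
```

```bash
python3 cells.py w19; python3 -c "
from h import *
go((596.3,285.5,37,97))
"
```

```text
[597.62590228 286.42539126 100.90849762] [ 3.13671594e+00 -6.43078817e-04  1.69347959e+00]
0.67 [253. 213.] [52. 40.] [595.4 291.8  66. ]
case ((595.3391723632812, 288.8433837890625), (64.45193481445312, 151.86306762695312), 6.376585006713867)
-72 [609.5 178.3] [253.3 353. ]
-36 [605.1 214.1] [253.3 313.3]
0 [600.7 249.8] [253.2 269.9]
36 [596.3 285.5] [253.2 222. ]
72 [591.9 321.3] [253.2 168.6]
turn [0.3, -0.04, 0.01] shift [-0.5, -1.8, 64.0] rows 1.3 0.0
```

View pics/w19.png

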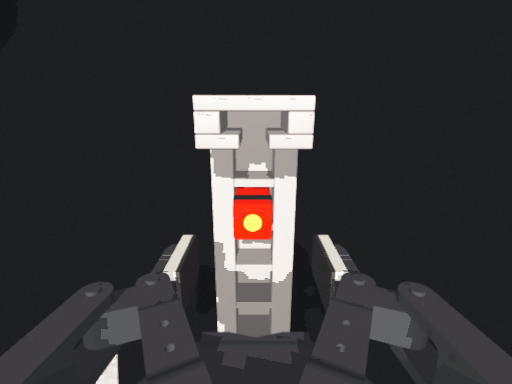

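The last stick's contact is at (253,222), as predicted. All the other pockets are empty.

Emit:
play_rows:
  moves:
    - [[0.2, 0, 0], [-0.5, -1.7, 30], 0.7]
    - [[0.2, 0, 0], [-0.5, -1.7, 50], 0.7]
    - [[0.2, 0, 0], [-0.5, -1.7, 60], 0.6]
    - [[0.2, 0, 0], [-0.5, -1.7, 63], 0.5]
    - [[0.2, 0, 0], [-0.5, -1.7, 63], 0.4]
    - [[0.2, 0, 0], [-0.5, -1.7, 63], 0.35]
    - [[0.2, 0, 0], [-0.5, -1.7, 63], 0.1]
    - [[0.2, 0, 0], [-0.5, -1.7, 63], 0]
    - [[0.2, 0, 0], [-0.5, -1.7, 63], 0]
    - [[0.2, 0, 0], [-0.5, -1.7, 63], 0]
    - [[0.2, 0, 0], [-0.5, -1.7, 63], 0]

```text
clock: 34.0
eef_pos: [597.2, 285.9, 39.3]
tcp_rot: [3.138, -0.001, 1.693]
contact_force: [-0.7, -0.1, 6.6]
opening: 0.291
```

Emit:
play_rows:
  moves:
    - [[0, 0, 0], [0, 0, -10], 0]
    - [[0, 0, 0], [0, 0, -25], 0]
    - [[0, 0, 0], [0, 0, -40], 0]
    - [[0, 0, 0], [0, 0, -60], 0]
    - [[0, 0, 0], [0, 0, -100], 0]
    - [[0, 0, 0], [0, 0, -150], 0]
    - [[0, 0, 0], [0, 0, -200], 0]
    - [[0, 0, 0], [0, 0, -240], 0]
    - [[0, 0, 0], [0, 0, -240], 0]
    - [[0, 0, 0], [0, 0, -240], 0]

```text
clock: 35.0
eef_pos: [596.7, 285.6, 281.6]
tcp_rot: [3.135, -0.002, 1.693]
contact_force: [-0.3, -0.5, -1.0]
opening: 0.293
```

```bash
python3 -c "
from h import *
st,f=shot('wrist','w20');print(st['eef_pos'],st['opening'])
go((583,-262,280,75))"
```

```text
[596.70698969 285.58403591 281.61962174] 0.2927848392989525
turn [0.2, -0.12, 22.01] shift [-541.6, -79.6, -1.4] rows 10.9 2.6
```

View pics/w20.png

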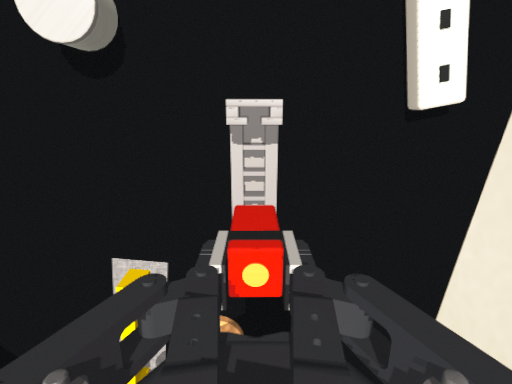

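Emit:
play_rows:
  moves:
    - [[0, 0, 4], [-49, -7, 0], 0]
    - [[0, 0, 8], [-98, -14, 0], 0]
    - [[0, 0, 12], [-147, -21, 0], 0]
    - [[0, 0, 16], [-196, -29, 0], 0]
    - [[0, 0, 20], [-245, -36, 0], 0]
    - [[0, 0, 22], [-294, -43, 0], 0]
    - [[0, 0, 22], [-343, -50, 0], 0]
    - [[0, 0, 22], [-392, -58, 0], 0]
    - [[0, 0, 22], [-441, -65, 0], 0]
    - [[0, 0, 22], [-490, -72, 0], 0]
    - [[0, 0, 22], [-530, -78, 0], 0]
    - [[0, 0, 22], [-541, -79, 0], 0]
    - [[0, 0, 22], [-541, -79, 0], 0]
    - [[0, 0, 22], [-541, -79, 0], 0]
    - [[0, 0, 22], [-541, -79, 0], 0]

```text
clock: 36.55
eef_pos: [583.5, -259.7, 278.2]
tcp_rot: [3.14, -0.003, 1.311]
contact_force: [0.6, 0.8, -1.7]
opening: 0.296
```

```bash
python3 -c "
from h import *
st=r.sense();print(st['eef_pos'],st['opening'])
go((586,-262,204,75))"
```

```text
[ 583.51078036 -259.65904675  278.16554803] 0.29571591332788516
turn [0.11, -0.19, 0.09] shift [-1.9, 2.9, 74.2] rows 1.5 0.0
```

Emit:
play_rows:
  moves:
    - [[0, -0.2, 0], [-1.9, 2.9, 30], 0]
    - [[0, -0.2, 0], [-1.9, 2.9, 55], 0]
    - [[0, -0.2, 0], [-1.9, 2.9, 70], 0]
    - [[0, -0.2, 0], [-1.9, 2.9, 74], 0]
    - [[0, -0.2, 0], [-1.9, 2.9, 74], 0]
    - [[0, -0.2, 0], [-1.9, 2.9, 74], 0]

```text
clock: 37.15
eef_pos: [586.8, -262.0, 205.4]
tcp_rot: [3.138, 0.0, 1.311]
contact_force: [0.1, -0.6, -1.3]
opening: 0.294
```

```bash
python3 -c "
from h import *
st,f=shot('wrist','w21');print(st['eef_pos'],st['opening'],st['contact_force'])"
```

```text
[ 586.79173713 -262.00633028  205.41906552] 0.2940614427451527 [ 0.08909507 -0.61933291 -1.33337141]
```

View pics/w21.png

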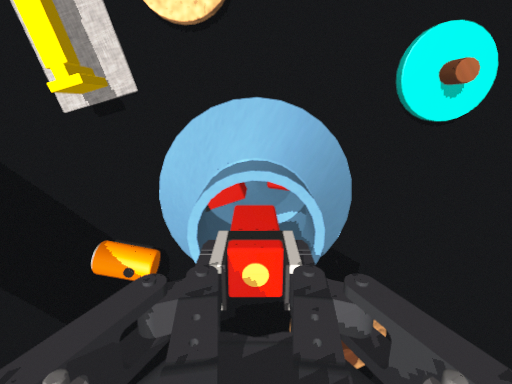

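The third stick is within the neck. The lid's edge now shows at (185,5), where it did not before, so it has probably been knocked aside. Release, then look for it.

Emit:
play_rows:
  moves:
    - [[0, 0, 0], [0, 0, 0], 0.6]
    - [[0, 0, 0], [0, 0, 0], 0.6]
    - [[0, 0, 0], [0, 0, 0], 0.6]
    - [[0, 0, 0], [0, 0, 0], 0.6]
    - [[0, 0, 0], [0, 0, -30], 0.6]
    - [[0, 0, 0], [-20, 0, -70], 0.6]
    - [[0, 0, 0], [-50, 0, -110], 0.6]
    - [[0, 0, 0], [-80, 0, -130], 0.6]
    - [[0, 0, 0], [-80, 0, -130], 0.6]
    - [[0, 0, 0], [-80, 0, -130], 0.6]

```text
clock: 38.2
eef_pos: [565.5, -339.7, 335.6]
tcp_rot: [3.137, 0.0, 1.309]
contact_force: [0.4, 0.0, 0.2]
opening: 0.603
```

```bash
python3 -c "
from h import *
st,f=shot('wrist','w22');print(st['eef_pos'],st['tcp_rot'],st['opening'])
cv2.imwrite('pics/w22c.png',cv2.resize(f['color'][:200,140:400,::-1],None,fx=3,fy=3,interpolation=cv2.INTER_CUBIC))
st,f=shot('top','t22')
for d in r.silhouettes(f,'lid'): print(d['conf'],d['location'],ray(f,[d['location']],7))
"
```

```text
[ 565.51374915 -339.70021027  335.61485384] [3.13721349e+00 2.23707457e-04 1.30929036e+00] 0.6027117315006364
0.92 [258.4, 214.5] [[561.02309083 -61.77110296   7.        ]]
0.87 [298.5, 150.8] [[ 812.91358569 -223.83082108    7.        ]]
```

View pics/w22c.png

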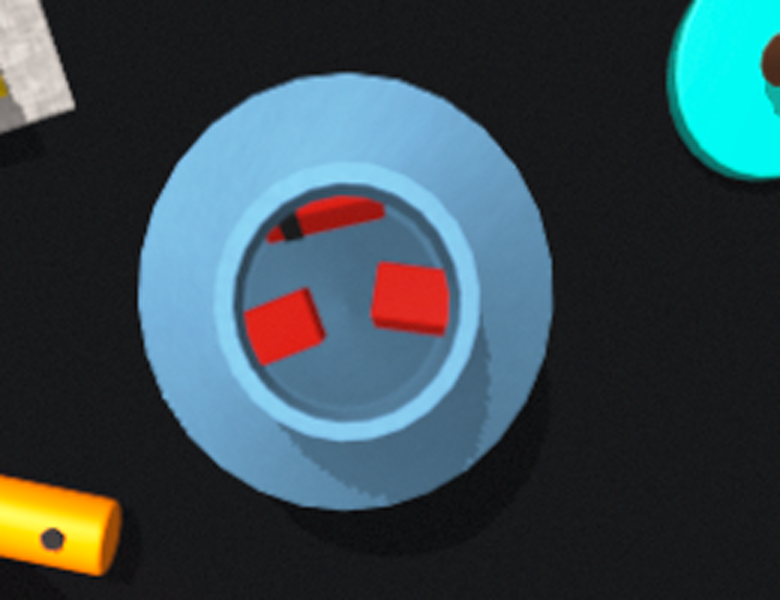

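View pics/t22.png

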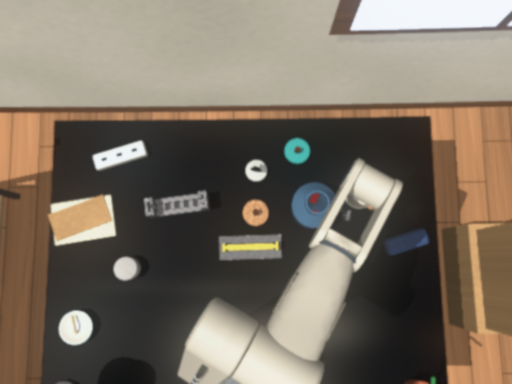

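All three sticks are in the pot below the neck, and the case is empty. The lid has moved to about (562,−55).

```bash
python3 -c "
from h import *
st,f=shot('wrist');print(ray(f,[[255.7,100.5]],183,st), st['eef_pos'])
go((563,-55,280,75))"
```

```text
[[ 585.36833352 -264.53688849  183.        ]] [ 565.46987164 -338.20001732  334.17554005]
turn [0.1, -0.03, 0.15] shift [273.0, -75.2, 54.2] rows 5.8 0.0
```

Emit:
play_rows:
  moves:
    - [[0, 0, 0], [47, -13, 0], 0.7]
    - [[0, 0, 0], [94, -26, 0], 0.7]
    - [[0, 0, 0], [141, -39, 10], 0.7]
    - [[0, 0, 0], [188, -52, 30], 0.7]
    - [[0, 0, 0], [235, -65, 50], 0.7]
    - [[0, 0, 0], [260, -75, 54], 0.7]
    - [[0, 0, 0], [260, -75, 54], 0.7]
    - [[0, 0, 0], [260, -75, 54], 0.7]
    - [[0, 0, 0], [260, -75, 54], 0.7]

```text
clock: 39.3
eef_pos: [560.1, -68.1, 280.3]
tcp_rot: [3.139, -0.0, 1.312]
contact_force: [1.2, -0.8, 0.9]
opening: 0.7
```

```bash
cat > lid.py <<'E'
from h import *
import sys
z=float(sys.argv[2])
st,f=shot('wrist',sys.argv[1]);print(st['eef_pos'],st['tcp_rot'])
for d in r.silhouettes(f,'lid')[:4]:
  c=max(cv2.findContours(d['mask'].astype(np.uint8),0,2)[0],key=cv2.contourArea)
  W=ray(f,c.reshape(-1,2),z,st)[:,:2].astype(np.float32)
  print(d['conf'],d['location'],cv2.minEnclosingCircle(W),cv2.fitEllipse(W))
E
python3 lid.py w23 14
```

```text
[560.06815234 -68.05451614 280.28347988] [ 3.13940957e+00 -1.16640416e-04  1.31177882e+00]
0.8 [440.2, 209.3] ((807.774658203125, -212.49668884277344), 53.704952239990234) ((809.3070068359375, -211.65313720703125), (97.09485626220703, 106.41058349609375), 52.82133483886719)
0.69 [379.0, 372.1] ((684.484619140625, -493.1213073730469), 45.03181457519531) ((678.8672485351562, -509.812255859375), (45.341651916503906, 109.3099365234375), 7.748063087463379)
0.58 [252.7, 143.7] ((567.982177734375, -48.26482391357422), 50.366207122802734) ((568.6548461914062, -48.10792541503906), (98.18661499023438, 98.61946105957031), 65.63346099853516)
```

View pics/w23.png

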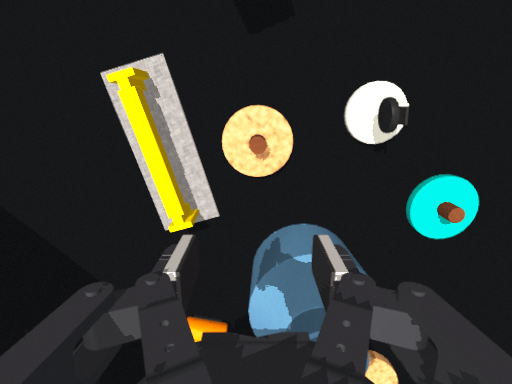

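The lid is at (257,141) in the picture, i.e. world (568,−48), with its knob at (258,144), lying flat and clear of the mat.

```bash
python3 -c "
from h import *
st,f=shot('wrist');print(ray(f,[[258,144]],42,st))
go((568.3,-48.2,80,75),(568.3,-48.2,18.5,75))"
```

```text
[[569.62584596 -47.65459283  42.        ]]
turn [0.13, -0.02, 0.08] shift [21.7, 2.3, 200.4] rows 4.0 0.0
turn [0.13, -0.02, 0.08] shift [21.7, 2.1, 261.9] rows 1.2 0.0
```

Emit:
play_rows:
  moves:
    - [[0, 0, 0], [15, 2, 48], 0.7]
    - [[0, 0, 0], [22, 2.5, 95], 0.7]
    - [[0, 0, 0], [22, 2.5, 143], 0.7]
    - [[0, 0, 0], [22, 2.5, 185], 0.7]
    - [[0, 0, 0], [22, 2.5, 200], 0.7]
    - [[0, 0, 0], [22, 2.5, 200], 0.7]
    - [[0, 0, 0], [22, 2.5, 200], 0.7]
    - [[0, 0, 0], [22, 2.5, 200], 0.7]

```text
clock: 40.25
eef_pos: [570.4, -48.4, 82.7]
tcp_rot: [3.136, -0.001, 1.31]
contact_force: [0.2, -0.6, 0.4]
opening: 0.696
```

```bash
python3 -c "
from h import *
st,f=shot('wrist','w24');print(st['eef_pos'],pix(f,[[568.3,-48.2,42]],st))
go((568.5,-48,19,75))"
```

```text
[570.37204682 -48.41724247  82.71761984] [[252.28494702 217.84405147]]
turn [0.34, -0.06, 0.07] shift [-0.2, -2.1, 63.6] rows 1.3 0.0
```

View pics/w24.png

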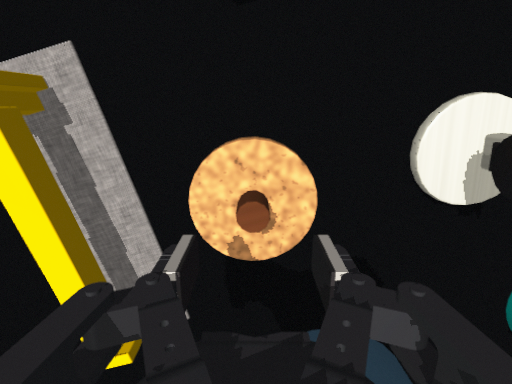

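The knob top is at (253,215), as predicted.

Emit:
play_rows:
  moves:
    - [[0.3, 0, 0], [0, -2, 30], 0.7]
    - [[0.3, 0, 0], [0, -2, 50], 0.7]
    - [[0.3, 0, 0], [0, -2, 60], 0.6]
    - [[0.3, 0, 0], [0, -2, 63], 0.5]
    - [[0.3, 0, 0], [0, -2, 63], 0.4]
    - [[0.3, 0, 0], [0, -2, 63], 0.35]
    - [[0.3, 0, 0], [0, -2, 63], 0.1]
    - [[0.3, 0, 0], [0, -2, 63], 0]
    - [[0.3, 0, 0], [0, -2, 63], 0]
    - [[0.3, 0, 0], [0, -2, 63], 0]
    - [[0.3, 0, 0], [0, -2, 63], 0]

```text
clock: 41.4
eef_pos: [569.6, -47.9, 20.9]
tcp_rot: [3.139, -0.001, 1.31]
contact_force: [-0.6, 0.5, 5.1]
opening: 0.257
```

```bash
python3 -c "
from h import *
s=r.sense();print(s['eef_pos'],s['tcp_rot'],s['opening'],s['contact_force'])"
```

```text
[569.57006494 -47.91817469  20.91561548] [ 3.13895249e+00 -1.30796151e-03  1.31017382e+00] 0.25711306032896647 [-0.62018819  0.48955239  5.11850132]
```

Emit:
play_rows:
  moves:
    - [[0, 0, 0], [0, 0, -10], 0]
    - [[0, 0, 0], [0, 0, -40], 0]
    - [[0, 0, 0], [0, 0, -85], 0]
    - [[0, 0, 0], [0, 0, -130], 0]
    - [[0, 0, 0], [0, 0, -175], 0]
    - [[0, 0, 0], [0, 0, -220], 0]
    - [[0, 0, 0], [0, 0, -250], 0]
    - [[0, 0, 0], [0, 0, -260], 0]
    - [[0, 0, 0], [0, 0, -260], 0]
    - [[0, 0, 0], [0, 0, -260], 0]

```text
clock: 42.4
eef_pos: [568.0, -48.0, 279.7]
tcp_rot: [3.141, -0.001, 1.31]
contact_force: [0.0, -0.4, -1.6]
opening: 0.254
```

```bash
python3 -c "
from h import *
st,f=shot('wrist','w25');print(st['opening'])
go((585.4,-266.3,280,75),(585.4,-266.3,204,75))"
```

```text
0.25434298658534693
turn [-0.01, -0.05, 0.07] shift [-206.4, 73.3, -1.0] rows 4.4 0.0
turn [-0.01, -0.05, 0.07] shift [-206.4, 73.3, 75.0] rows 1.5 0.0
```

View pics/w25.png

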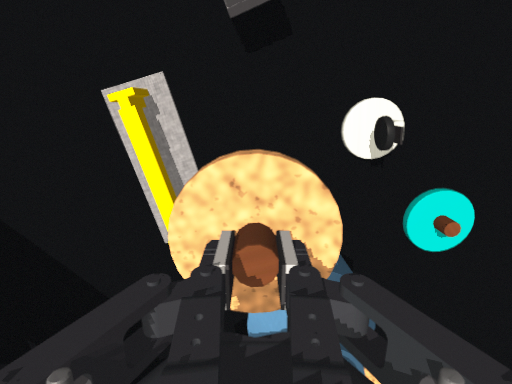

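The lid is held level. Carry it over the pot.

Emit:
play_rows:
  moves:
    - [[0, 0, 0], [-41, 15, 0], 0]
    - [[0, 0, 0], [-82, 29, 0], 0]
    - [[0, 0, 0], [-123, 44, 0], 0]
    - [[0, 0, 0], [-165, 58, 0], 0]
    - [[0, 0, 0], [-195, 69, 0], 0]
    - [[0, 0, 0], [-206, 73, 10], 0]
    - [[0, 0, 0], [-206, 73, 30], 0]
    - [[0, 0, 0], [-206, 73, 45], 0]
    - [[0, 0, 0], [-206, 73, 50], 0]
    - [[0, 0, 0], [-206, 73, 50], 0]
    - [[0, 0, 0], [-206, 73, 50], 0]
    - [[0, 0, 0], [-206, 73, 50], 0]

```text
clock: 43.65
eef_pos: [585.8, -265.6, 229.9]
tcp_rot: [3.14, -0.001, 1.311]
contact_force: [0.4, 0.8, -1.3]
opening: 0.26
```

```bash
python3 -c "
from h import *
st,f=shot('wrist','w26');print(st['eef_pos'],st['opening'])
go((585.4,-266.3,204.5,75))"
```

```text
[ 585.75202517 -265.59397471  229.90996736] 0.259781896983079
turn [0.07, -0.03, 0.09] shift [-0.7, -0.2, 25.4] rows 0.5 0.0
```

View pics/w26.png

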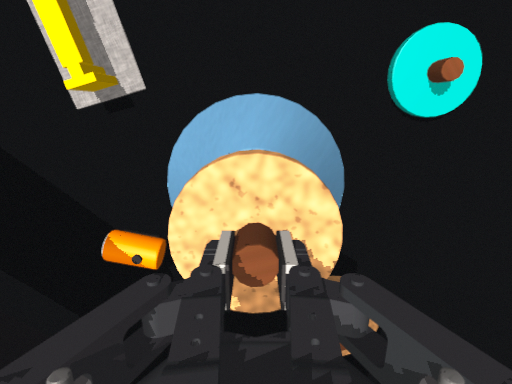

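The lid (columns 168–342) is centred over the belly (168–344). Lower it.

Emit:
play_rows:
  moves:
    - [[0, 0, 0], [-0.7, 0, 12], 0]
    - [[0, 0, 0], [-0.7, 0, 20], 0]
    - [[0, 0, 0], [-0.7, 0, 24], 0]
    - [[0, 0, 0], [-0.7, 0, 25.5], 0]
    - [[0, 0, 0], [-0.7, 0, 26], 0]
    - [[0, 0, 0], [-0.7, 0, 26], 0]
    - [[0, 0, 0], [-0.7, 0, 26], 0]

```text
clock: 44.4
eef_pos: [585.6, -266.4, 204.0]
tcp_rot: [3.14, -0.001, 1.311]
contact_force: [-0.3, 0.0, 2.4]
opening: 0.254
```

Emit:
play_rows:
  moves:
    - [[0, 0, 0], [0, 0, 0], 0.3]
    - [[0, 0, 0], [0, 0, 0], 0.45]
    - [[0, 0, 0], [0, 0, 0], 0.6]
    - [[0, 0, 0], [0, 0, 0], 0.7]
    - [[0, 0, 0], [0, 0, -10], 0.7]
    - [[0, 0, 0], [0, 0, -40], 0.7]
    - [[0, 0, 0], [0, 0, -85], 0.7]
    - [[0, 0, 0], [-40, 0, -120], 0.7]
    - [[0, 0, 0], [-80, 0, -130], 0.7]
    - [[0, 0, 0], [-80, 0, -130], 0.7]
    - [[0, 0, 0], [-80, 0, -130], 0.7]

```text
clock: 45.5
eef_pos: [564.5, -344.4, 334.6]
tcp_rot: [3.139, -0.001, 1.309]
contact_force: [0.1, 0.4, -0.1]
opening: 0.697
```

```bash
python3 lid.py w27 197; python3 -c "
from h import *
shot('side','s27');shot('top','t27')"
```

```text
[ 564.54383754 -344.36659561  334.59435487] [ 3.13931428e+00 -6.34462166e-04  1.30869275e+00]
0.69 [318.6, 228.6] ((616.0410766601562, -422.0144958496094), 41.74900436401367) ((615.5984497070312, -419.5743713378906), (77.86671447753906, 80.56768798828125), 120.55746459960938)
0.61 [399.2, 27.6] ((719.6539306640625, -239.1698455810547), 31.263811111450195) ((719.6757202148438, -239.29124450683594), (56.06631851196289, 62.169681549072266), 88.34428405761719)
0.58 [252.0, 91.3] ((584.7723388671875, -266.32916259765625), 50.0845947265625) ((584.9192504882812, -266.56109619140625), (98.318115234375, 98.62482452392578), 147.15521240234375)
```

View pics/w27.png

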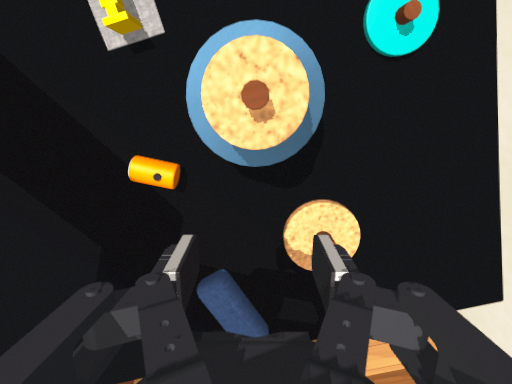

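View pics/s27.png

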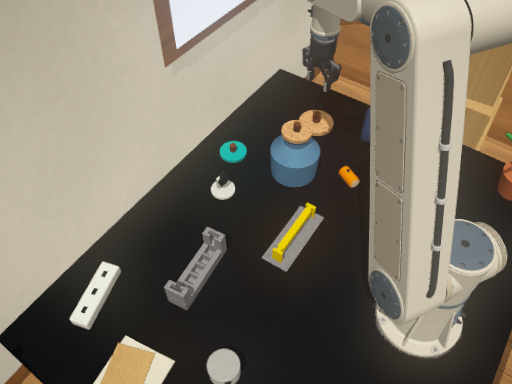

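View pics/t27.png

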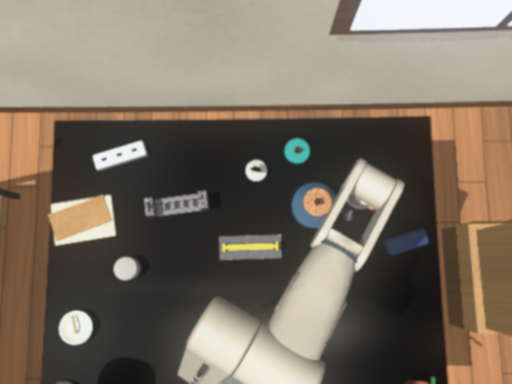

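The lid is flat on the pot at (584.8,−266.4), the keeper is on the mat, the case is empty, and the bystanders look unmoved in all three views. Handing in.

```bash
python3 -c "
from rig import r
print(r.sign_off())"
```

```text
the job is handed in; nothing more can be done
None
```

The job is done and handed in at about 46 s of the 210 s allowed. In order, I did this:
- **Lid off:** I set the cork lid down on a clear spot.
- **Keeper bar:** I drew it straight up out of the case and stood it lengthwise on the grey mat. It measured about 2 mm from the mat's centre, with its axis matching the mat's.
- **Batteries:** I dropped the red sticks one by one through the pot's neck. Only three were present.
- **Lid back on:** I put the cork lid back on the pot and moved the arm clear.

What the last checks showed:
- **Sticks:** Before the lid went back on, all three were visible lying low in the pot, and the case pockets were empty.
- **Lid:** It measured at (584.8, −266.4), within about 1 mm of the pot's centre at (585.4, −266). It lies flat and covers the mouth.
- **Bystanders:** The case, watch dock, bike light and tin look unmoved in the last pictures. I judged this by eye rather than measuring their positions again.

Partway through, the lid was knocked about 3 to 4 cm aside while the arm was at work elsewhere. I found it again before picking it up. A first attempt to find the pot's rim by colour failed because it included the belly. I used rim edges read from the picture instead, and these agreed within a few millimetres on later looks. No final check failed.

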